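Dry the washed cups under the desk fan

ROBOT

A 6-joint arm with a two-finger parallel gripper is mounted at the origin on the work surface. World frame = base frame: x ahead of the robot, y to its left, z up, the work surface at z = 0. Lengths are in mm, angles in rad, forces in N, time in s.
With the tool pointing down it reaches from about 225 to 875 mm from the base axis. Payload 3.4 kg.
Tool frame: the origin (TCP) lies at the very end of the fingers, on their centre line; the grasp point (between the pads) lies env.grip_depth behind it (env.grip_depth is the distance from the TCP to the grasp point, in mm); z points along the fingers, y is the line along which they close (so a half turn about z gives the same grasp; the last joint's range is limited). The gripper opens to 85 mm and grips with 20 to 120 N. Pads are 22 mm wide; open, the fingers measure 114 mm over their backs; the gripper's body (76 mm by 85 mm) begins 54 mm behind the grasp point. The pads swing forward as they close: fully open they stand 13 mm farther back than shut.
Start: joints at [-1.343, 0.276, 1.505, -0, 1.361, -0.121], TCP at [196.518, -540.41, 231.328] pointing down, gripper open.
Joint ranges: [-2.89, 2.89], [-0.75, 2.08], [0.22, 2.7], [-1.18, 4.32], [0.11, 2.71], [-2.7, 2.7]. Speed limits (rad/s): [2.57, 2.57, 3.14, 3.14, 3.14, 3.14].

INTERFACE

Orientations are given as a 3x3 rotation matrix whose columns are the frame's x, y, z axes.
In Python, from station import env, read_camera, camera_params, workorder gives the robot as it stands.
- The arm moves only by the shell command python3 -m jog 'ROWS' [OPENING] [FORCE]. ROWS is a JSON object of lists of equal length, an entry for each row: "slide": the shift along the tool's x, y, z scaled (see below), a list of three; "turn": the turn, a rotation vector about the tool's x, y, z scaled (see below), a list of three. A call has 1 to 20 rows; each row is the pose to reach, as a shift and turn from the pose commanded when the call began, along the tool's axes at that moment, turning the shorter way round; what a row does not reach only later rows make up. The controller multiplies each number of a shift by 400 mm and each number of a turn by 2 pi rad. A row lasts 1/12 s, in which the tool goes at most 41.7 mm and 7.16 degrees, less where a joint would pass 70% of its speed; a pose out of reach is approached as far as the arm can. A call with a number of a shift or a turn outside -1 to 1 is refused whole. A call with a gripper value outside its range is refused whole. OPENING is the opening, from 0 (shut) to 1 (fully open), set as the call begins (- or left out, the last holds). The fingers move at their own pace and stop on an object; FORCE is the grip in N (left out, the last holds). Time passes only in rows, so rows that repeat a pose let the fingers close. It gives the time, the measured TCP pose, the force, the opening and the grip force at its end, in the units of the state.
- env.read_state(): the state, without advancing time (a new reading comes with each control period).
- read_camera(name): name is "scene" or "side" or "wrist"; returns (picture, depth): 400x640x3 uint8, red, green, blue; 400x640 float32, mm along the optical axis (not along the pixel's ray), 0 where there is no reading.
- camera_params(name): a dict with "K" (3x3 intrinsics, pixels), "k1" (the pictures are not rectified: a ray, as slopes to the right and down, at radius r is drawn at 1 + k1 r^2 times it, then the intrinsics apply), "R" (3x3) and "t" (3): a world point X has camera coordinates R X + t. Camera axes: x right, y down, z forward; pixel columns grow to the right and rows downward; lengths in mm; the calibration is good to about 2 mm. A picture is of the moment at which its call begins: read the wrist's pose just before it. camera_params takes no time and is no camera call; for the wrist camera it gives the pose at the moment of the call.
- workorder.job_done(): hands the job in; it is judged then, once.
The state is a dict: "time": time; "q": joint angles; "joint_vel": joint speeds; "joint_efforts": joint torques, N m; "tcp_pos": TCP position; "eef_rot": TCP orientation; "ft_force": force on the tool from outside, world axes, zero at the start; "wrist_torque": the same for the moment, N m; "opening": opening from 0.0 (shut) to 1.0 (fully open); "gripper_force": force on a finger pad.
Only numpy, scipy, OpenCV 4.12 (cv2) and the standard library are available. Lean on these libraries where they do the work, as an engineer would, in place of code of your own. Each camera call takes 0.05 s, during which the arm holds its last target. There are 200 camera calls.

TASK

First switch the desk fan off at its dial. Then stand every washed cup, mouth down as it is, on the drip tray, and with the fan still off swivel and tilt its head by the ball handle until it blows at the middle of the tray. Only then turn the dial to speed 4, in its click, and leave the pen pot and the tape dispenser where they stand.

Things in the scene. Friction and masses are not known exactly. Their poses are not given: they have to be found in the camera images.
- cup1: White glazed tea cup standing mouth down (may be absent): a straight round body 66 mm across and 45 mm tall with a closed flat top, and a small handle that sticks out on one side along its own +x, reaching 54 mm from the axis between 6 and 39 mm height. About 0.16 kg. Origin on the axis at the rim it stands on; z up.
- cup2: White glazed tea cup standing mouth down (may be absent): a straight round body 66 mm across and 45 mm tall with a closed flat top, and a small handle that sticks out on one side along its own +x, reaching 54 mm from the axis between 6 and 39 mm height. About 0.16 kg. Origin on the axis at the rim it stands on; z up.
- cup3: White glazed tea cup standing mouth down (may be absent): a straight round body 66 mm across and 45 mm tall with a closed flat top, and a small handle that sticks out on one side along its own +x, reaching 54 mm from the axis between 6 and 39 mm height. About 0.16 kg. Origin on the axis at the rim it stands on; z up.
- cup4: White glazed tea cup standing mouth down (may be absent): a straight round body 66 mm across and 45 mm tall with a closed flat top, and a small handle that sticks out on one side along its own +x, reaching 54 mm from the axis between 6 and 39 mm height. About 0.16 kg. Origin on the axis at the rim it stands on; z up.
- tray: Shallow aluminium drip tray fixed to the desk, 270 mm (its x) by 220 mm (its y), rim 16 mm high, walls 5 mm thick, floor 5 mm above the desk. It holds four cups two by two. Origin under its centre, at desk height.
- tray_aim (a point): Point above the middle of the tray, 30 mm above the desk: what the fan is to be aimed at.
- fan_pivot (a point): Centre of the fan head, 165 mm above the desk, where the vertical swivel axis and the level tilt axis cross; it turns with the head and stays in place. Its x axis is the direction of blowing, y to the fan's left, z up the head. The head is a round cage 140 mm across and 46 mm deep between two yoke arms (178 mm over the arms).
- fan_handle (a point): Centre of the black ball (28 mm across) at the end of a 12 mm thick stalk at the fan head's back, 90 mm behind fan_pivot on the line of blowing (at -x of fan_pivot). Moving it sideways swivels the head, up and down tilts it; it takes about 1.5 N and the head stays where it is left.
- fan_swivel (a joint): Swivel of the fan head about the vertical, rad, -1 to 1, growing anticlockwise from above; 0: blowing along the console towards the dial and on.
- fan_tilt (a joint): Tilt of the fan head, rad, -0.6 to 0.6, growing as it blows higher; 0: level.
- dial (a joint): Fan switch, rad. It clicks into six places 0.524 rad (30 degrees) apart: 0 off, 0.524 speed 1, 1.047 speed 2, 1.571 speed 3, 2.094 speed 4, 2.618 speed 5; grows clockwise from above, with stops just past both ends. When let go it springs into the nearest click. About 0.06 N m to pass a click.
- dial_grip (a point): Middle of the dial's grip, on its upright turning axis, 71 mm above the desk: a black bar 56 mm long (along this frame's x), 14 mm thick (its y), from 52 to 86 mm above the desk, on a disc 64 mm across. The frame turns with the dial; a white line on the top marks its pointing end, at -x. At off it points to the fan's post, at a longer tick.
- fan: The fan's white console, fixed to the desk: 330 mm (its x) by 110 mm, 40 mm high. Origin at desk height under the fan's post, which stands 70 mm from the console's rear (-x) end; the dial stands 200 mm in front (+x) of the post.
- tape: Black tape dispenser, 150 x 60 mm, 80 mm high, loose on the desk; a bystander. Origin under its centre.
- penpot: Dark round pen pot, 72 mm across, 95 mm high with pens to 150 mm, loose on the desk; a bystander. Origin under its centre.

How it is judged:
By the outcome, as a careful person would: the job done as asked, in the order asked, and still so for the second after the job is handed in, with the robot touching nothing.
Of cup1, cup2, cup3, cup4 only 2 to 4 are there at a start; the rules pass over those that are not, and their reading is None.
At some moment in a run one of cup1, cup2, cup3, cup4 may be knocked a few centimetres aside while the robot is not near it.
It also fails if it takes over 210 s, if anything falls off the work surface, if the arm or the gripper's body presses on something with over 40 N, if the wrist force passes 120 N, or if a joint passes its speed limit or range.

## Working session

There is one attempt and no reset: what is moved stays moved. The work goes in short steps, Python scripts to look and compute and a shell command to move; the robot and the scene stay as the last step left them, time stands still between calls to the robot, and variables do not carry over. Pictures are saved under pics/ and viewed, at most 14 in all, crops included, and the job is handed in when it is done.

```bash
ls; mkdir -p pics; python3 - <<'E'
from station import env, read_camera, camera_params, workorder
import cv2,numpy as np
print(env.grip_depth, env.read_state())
for n in ("scene","side"):
    p,d=read_camera(n); cv2.imwrite(f"pics/{n}0.png",p[:,:,::-1]); np.savez(f"{n}0.npz",p=p,d=d)
    print(n,camera_params(n))
E
```

```text
pics
18.700000000000003 {'time': 0.0, 'q': array([-1.34300072e+00,  2.76636182e-01,  1.50616458e+00, -5.63296112e-06,
        1.36067018e+00, -1.20988321e-01]), 'joint_vel': array([-1.53662373e-04,  2.96980017e-04, -5.25647283e-05, -3.13923366e-04,
       -1.04945968e-03,  1.74967187e-04]), 'joint_efforts': array([-1.97023346e-04, -4.16765535e+01, -2.45805377e+01, -2.19660228e-04,
        1.11257663e-02,  9.96276214e-06]), 'tcp_pos': array([ 196.38794452, -539.85848764,  230.40368277]), 'eef_rot': array([[ 9.39788651e-01,  3.41755916e-01, -4.29540533e-04],
       [ 3.41756115e-01, -9.39786899e-01,  1.82851625e-03],
       [ 2.21229681e-04, -1.86521693e-03, -9.99998236e-01]]), 'ft_force': array([-0.57793396, -0.13512915,  0.46049141]), 'wrist_torque': array([ 0.01307096, -0.00034038,  0.01043536]), 'gripper_force': 0.0, 'opening': 1.0038329414426481}
scene {'K': array([[383.43352496,   0.        , 322.36805895],
       [  0.        , 383.43352496, 204.98900202],
       [  0.        ,   0.        ,   1.        ]]), 'k1': -0.03546845275883065, 'R': array([[-0.83221258,  0.55410727,  0.01968111],
       [ 0.33510443,  0.53093811, -0.77833781],
       [-0.44173209, -0.64114729, -0.62753718]]), 't': array([ 399.68066209, -120.74378286, 1453.1607619 ])}
side {'K': array([[478.96021567,   0.        , 329.5837456 ],
       [  0.        , 478.96021567, 205.0485281 ],
       [  0.        ,   0.        ,   1.        ]]), 'k1': -0.12944689911335816, 'R': array([[-0.98772976, -0.1561652 ,  0.00153548],
       [-0.0993244 ,  0.62056916, -0.77783583],
       [ 0.12051802, -0.76844411, -0.62846564]]), 't': array([ 578.55389385,   78.85164095, 1268.59438862])}
```

View pics/scene0.png

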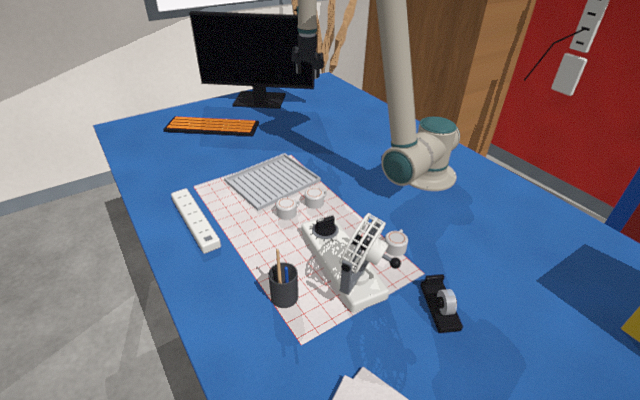

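View pics/side0.png

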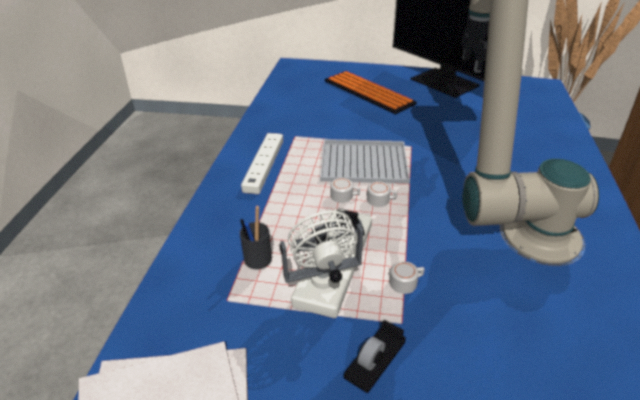

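The scene has three cups: (287,208), (315,197) and (397,240). The tray is at (272,180), the dial at (326,228), the ball handle at (396,263), the pot at (284,285) and the tape at (441,303). The side view agrees: cups at (341,190), (378,194) and (404,276), and the ball at (335,276).

```bash
cat > h.py <<'E'
from station import env, read_camera, camera_params, workorder
import cv2,numpy as np
def ray(c,u,v):
    K=c["K"]; x=np.array([(u-K[0,2])/K[0,0],(v-K[1,2])/K[1,1]]); s=x.copy()
    for _ in range(10): s=x/(1+c["k1"]*(s@s))
    return -c["R"].T@c["t"], c["R"].T@np.array([s[0],s[1],1.])
def onz(c,u,v,z):
    o,d=ray(c,u,v); return o+d*(z-o[2])/d[2]
def tri(c1,p1,c2,p2):
    o1,d1=ray(c1,*p1);o2,d2=ray(c2,*p2)
    s=np.linalg.lstsq(np.c_[d1,-d2],o2-o1,rcond=None)[0]
    a,b=o1+s[0]*d1,o2+s[1]*d2; return (a+b)/2,np.linalg.norm(a-b)
def cloud(c,d):
    v,u=np.mgrid[0:400,0:640]; K=c["K"]
    D=np.array([c["k1"],0,0,0,0.])
    s=cv2.undistortPoints(np.stack([u,v],-1).reshape(-1,1,2).astype(np.float32),K,D).reshape(400,640,2)
    P=np.dstack([s*d[...,None],d]); return (P-c["t"])@c["R"]
def proj(c,X):
    p=c["R"]@np.asarray(X,float)+c["t"]; s=p[:2]/p[2]; s=s*(1+c["k1"]*(s@s)); return c["K"][:2,:2]@s+c["K"][:2,2]
E
python3 - <<'E'
from h import *
np.set_printoptions(precision=1,suppress=True)
cs,cd=camera_params("scene"),camera_params("side")
for n,a,b,z in [("cupA",(287,203),(342,184),45),("cupB",(315,192),(378,188),45),("cupC",(398,235),(403,270),45)]:
    print(n,onz(cs,*a,z),onz(cd,*b,z))
print("ball",tri(cs,(396,263),cd,(335,276)))
print("dialtop",onz(cs,326,222,86))
print("traycorners scene",[onz(cs,*p,16)[:2] for p in [(224,180),(292,155),(320,178),(259,206)]])
print("side",[onz(cd,*p,16)[:2] for p in [(323,141),(405,142),(410,180),(321,181)]])
print("fan console",[onz(cs,*p,40)[:2] for p in [(302,222),(335,222),(386,292),(357,305)]])
print("pot/tape",onz(cs,284,270,95),onz(cs,441,305,40))
big=[]
for n,(x,y) in (("scene",(210,140)),("side",(220,120))):
    p=np.load(f"{n}0.npz")["p"][y:y+190,x:x+240,::-1]
    big.append(cv2.resize(p,(400,316),interpolation=3))
cv2.imwrite("pics/crop0.png",np.hstack(big))
# height map from both
H=np.zeros((400,500,3),np.uint8)
for n,c in (("scene",cs),("side",cd)):
    f=np.load(f"{n}0.npz"); P=cloud(c,f["d"]); ok=(f["d"]>0)&(P[...,2]>-20)&(P[...,2]<200)
    q=P[ok]; col=f["p"][ok]; i=((900-q[:,0])/2).astype(int); j=((500-q[:,1])/2).astype(int)
    m=(i>=0)&(i<400)&(j>=0)&(j<500); o=np.argsort(q[m,2]); H[i[m][o],j[m][o]]=col[m][o][:,::-1]
cv2.imwrite("pics/top0.png",H)
E
```

```text
cupA [566.4 -76.   45. ] [562.2 -77.6  45. ]
cupB [459.1 -77.5  45. ] [459.  -74.9  45. ]
cupC [367.  226.7  45. ] [376.3 232.8  45. ]
ball (array([517.6, 364.2, 141.2]), np.float64(1.3485540674274263))
dialtop [539.4 104.5  86. ]
traycorners scene [array([ 674.3, -342.7]), array([ 383.6, -361.1]), array([ 377.1, -170.9]), array([ 634.6, -143.4])]
side [array([ 663.1, -347.7]), array([ 390. , -386.4]), array([ 368. , -169.4]), array([ 630.9, -121.6])]
fan console [array([570.6,  23. ]), array([486.1,  76.6]), array([530.7, 363. ]), array([616.2, 354.5])]
pot/tape [732.  204.9  95. ] [443.4 467.1  40. ]
```

View pics/crop0.png

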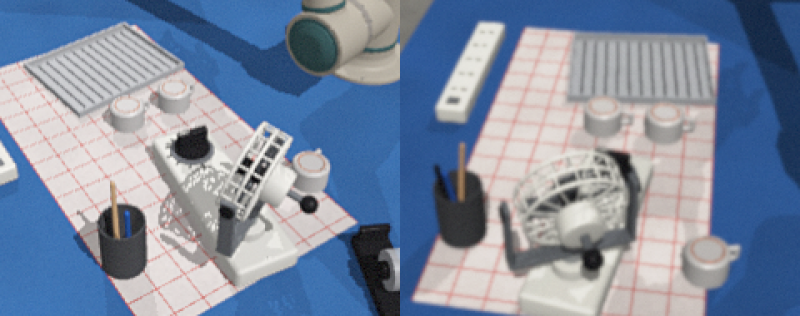

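View pics/top0.png

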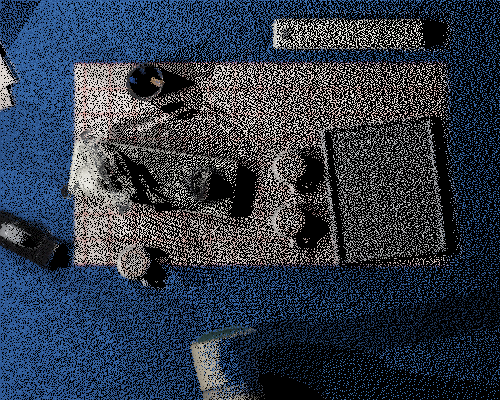

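The crops show the cup handles pointing roughly to -x, with the ball below the pivot. In the top view the tray spans about x 380–660 and y -150 to -390. I'll move over the scene with the tool axes aligned to the world and look with the wrist camera.

```bash
python3 -m jog '{"slide":[[0.58,-0.48,-0.43],[0.58,-0.48,-0.43],[0.58,-0.48,-0.43],[0.58,-0.48,-0.43],[0.58,-0.48,-0.43],[0.58,-0.48,-0.43],[0.58,-0.48,-0.43],[0.58,-0.48,-0.43],[0.58,-0.48,-0.43],[0.58,-0.48,-0.43],[0.58,-0.48,-0.43]],"turn":[[0,0,0.0555],[0,0,0.0555],[0,0,0.0555],[0,0,0.0555],[0,0,0.0555],[0,0,0.0555],[0,0,0.0555],[0,0,0.0555],[0,0,0.0555],[0,0,0.0555],[0,0,0.0555]]}'
python3 -m jog '{"slide":[[0.35,-0.72,0],[0.35,-0.72,0],[0.35,-0.72,0],[0.35,-0.72,0],[0.35,-0.72,0],[0.35,-0.72,0],[0.35,-0.72,0],[0.35,-0.72,0],[0.35,-0.72,0],[0.35,-0.72,0],[0.35,-0.72,0]],"turn":[[0,0,0],[0,0,0],[0,0,0],[0,0,0],[0,0,0],[0,0,0],[0,0,0],[0,0,0],[0,0,0],[0,0,0],[0,0,0]]}'
python3 - <<'E'
from h import *
np.set_printoptions(precision=3,suppress=True)
s=env.read_state();print(s["tcp_pos"],s["eef_rot"])
c=camera_params("wrist");p,d=read_camera("wrist");cv2.imwrite("pics/w1.png",p[:,:,::-1]);print(c)
np.savez("w1.npz",p=p,d=d,R=c["R"],t=c["t"])
E
```

```text
time: 1.02
tcp_pos: [349.0, -280.4, 403.2]
eef_rot: [[1.0, 0.002, -0.0], [0.002, -1.0, -0.001], [-0.0, 0.001, -1.0]]
ft_force: [0.2, 0.4, -0.4]
opening: 1.001
gripper_force: 0.0
time: 1.93
tcp_pos: [488.6, 5.9, 401.9]
eef_rot: [[1.0, -0.001, -0.003], [-0.001, -1.0, -0.001], [-0.003, 0.001, -1.0]]
ft_force: [-0.6, -0.9, 0.3]
opening: 0.999
gripper_force: 0.0
[488.649   5.857 401.943] [[ 1.    -0.001 -0.003]
 [-0.001 -1.    -0.001]
 [-0.003  0.001 -1.   ]]
{'K': array([[277.502,   0.   , 320.524],
       [  0.   , 277.502, 200.524],
       [  0.   ,   0.   ,   1.   ]]), 'k1': 0.014782710313868904, 'R': array([[-0.   , -1.   ,  0.002],
       [-0.957,  0.001,  0.29 ],
       [-0.29 , -0.002, -0.957]]), 't': array([  5.779, 380.553, 683.549])}
```

View pics/w1.png

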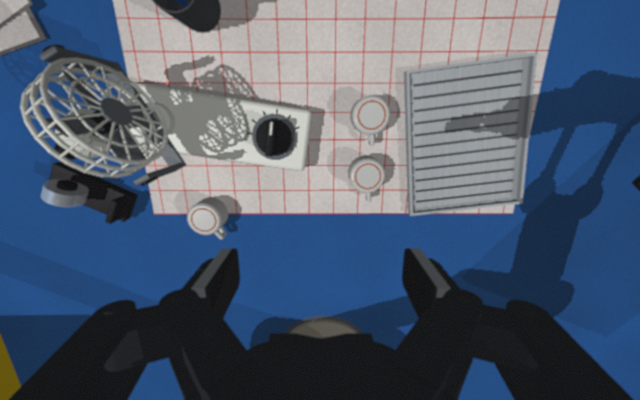

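The wrist view shows the dial at (273,134) with its white line pointing up (world +x). The tray corners are (407,70), (532,56), (522,204) and (412,214), the cups are at (371,115), (366,175) and (206,218), and the console's front corners are (322,109) and (307,169).

```bash
cat > m1.py <<'E'
from h import *
np.set_printoptions(precision=1,suppress=True)
f=np.load("w1.npz");c=camera_params("wrist");c["R"]=f["R"];c["t"]=f["t"];p=f["p"];d=f["d"]
P=cloud(c,d)
hsv=cv2.cvtColor(p,cv2.COLOR_RGB2HSV)
def comps(m,a):
    n,l,s,ce=cv2.connectedComponentsWithStats(m.astype(np.uint8))
    return [(l==i) for i in range(1,n) if s[i,4]>a]
# cup tops by ellipse of height band
for (u,v) in ((371,115),(366,175),(206,218)):
    w=np.zeros((400,640),bool);w[v-32:v+38,u-30:u+30]=1
    m=w&(abs(P[...,2]-45)<6)&(d>0); q=P[m]; xy=np.median(q[:,:2],0)
    (cx,cy),r=cv2.minEnclosingCircle(q[np.hypot(*(q[:,:2]-xy).T)<36][:,:2].astype(np.float32))
    h=w&(P[...,2]>12)&(P[...,2]<36)&(np.hypot(P[...,0]-cx,P[...,1]-cy)>38)&(np.hypot(P[...,0]-cx,P[...,1]-cy)<58); 
    hd=np.mean(P[h][:,:2],0)-(cx,cy) if h.sum() else 0
    print("cup",cx,cy,r,np.mean(q[:,2]),"handle",hd,h.sum())
print("tray",*[onz(c,*a,16)[:2] for a in [(407,70),(532,56),(522,204),(412,214)]])
print("console front",*[onz(c,*a,40)[:2] for a in [(322,109),(307,169)]])
w=np.zeros((400,640),bool);w[100:165,245:300]=1
bar=w&(P[...,2]>76)&(P[...,2]<95); b=P[bar][:,:2].astype(np.float32)
print("bar",cv2.minAreaRect(b),bar.sum(),P[bar][:,2].mean())
wl=w&(hsv[...,2]>150)&(np.hypot(P[...,0]-b[:,0].mean(),P[...,1]-b[:,1].mean())<30)
vv,uu=np.nonzero(wl); q=np.array([onz(c,x,y,86)[:2] for x,y in zip(uu,vv)]);print("white",len(q),q.mean(0) if len(q) else 0)
for sgn,n in ((1,"con"),):
    m=(abs(P[...,2]-40)<5)&(hsv[...,2]>150)&(hsv[...,1]<40)&(P[...,1]>20)&(P[...,1]<380)&(P[...,0]>430)&(P[...,0]<650)&(d>0)
    print(cv2.minAreaRect(P[m][:,:2].astype(np.float32)))
E
python3 m1.py
```

```text
cup 564.4968872070312 -80.922607421875 32.664791107177734 44.50199702201565 handle [-45.2  -4.7] 47
cup 458.16217041015625 -79.94002532958984 32.55861282348633 44.306038150057276 handle [-23.5  -5. ] 42
cup 373.2704772949219 229.7979736328125 32.837825775146484 43.87449216357451 handle [-37.5 -24.2] 57
tray [ 638.8 -144.4] [ 659.  -354.2] [ 394.9 -393.9] [ 373.9 -178.7]
console front [574.5   3.1] [470.1  30.5]
bar ((527.3976440429688, 87.63897705078125), (13.928016662597656, 55.87004089355469), 81.68956756591797) 320 84.89148224140061
white 22 [543.8  85.6]
((541.914306640625, 190.1190643310547), (321.36883544921875, 106.37326049804688), 81.71409606933594)
```

Dial: centre (527.4, 87.6), pointing to -8.3°. Off is toward the post at +81.7°, so it now stands at speed 3 and needs 90° anticlockwise. The fan pivot is at about (555.5, 285), which agrees with the ball (88 mm away).

```bash
python3 -m jog '{"slide":[[0.097,-0.204,0.66],[0.097,-0.204,0.66],[0.097,-0.204,0.66],[0.097,-0.204,0.66],[0.097,-0.204,0.66],[0.097,-0.204,0.66],[0.097,-0.204,0.66],[0.097,-0.204,0.66],[0.097,-0.204,0.66],[0.097,-0.204,0.66]],"turn":[[0,0,0.0231],[0,0,0.0231],[0,0,0.0231],[0,0,0.0231],[0,0,0.0231],[0,0,0.0231],[0,0,0.0231],[0,0,0.0231],[0,0,0.0231],[0,0,0.0231]]}' 0.5
python3 - <<'E'
from h import *
p,d=read_camera("wrist");cv2.imwrite("pics/w2.png",p[:,:,::-1])
E
```

```text
time: 2.82
tcp_pos: [528.8, 87.4, 141.0]
eef_rot: [[0.989, -0.146, 0.003], [-0.146, -0.989, -0.001], [0.003, 0.0, -1.0]]
ft_force: [0.1, 0.3, 0.5]
opening: 0.5
gripper_force: 0.0
```

View pics/w2.png

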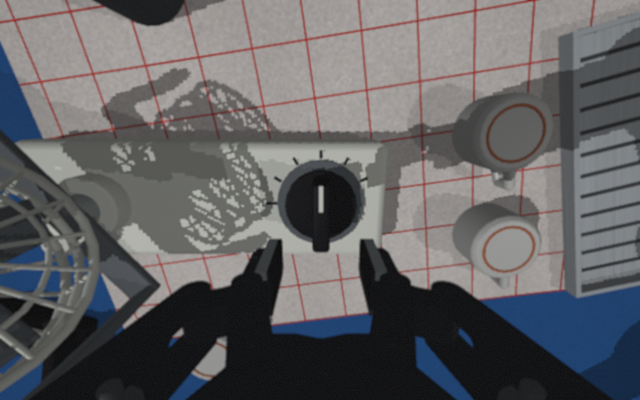

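The bar (320,215) is centred between the fingers and square to them. I'll descend and grip it.

```bash
python3 -m jog '{"slide":[[-0.003,0,0.1],[-0.003,0,0.2],[-0.003,0,0.2075],[-0.003,0,0.2075],[-0.003,0,0.2075]],"turn":[[0,0,0],[0,0,0],[0,0,0],[0,0,0],[0,0,0]]}' 0.5
python3 -m jog '{"slide":[[0,0,0],[0,0,0],[0,0,0],[0,0,0],[0,0,0],[0,0,0]],"turn":[[0,0,0],[0,0,0],[0,0,0],[0,0,0],[0,0,0],[0,0,0]]}' 0 40
```

```text
time: 3.28
tcp_pos: [528.4, 88.7, 58.7]
eef_rot: [[0.989, -0.145, 0.004], [-0.145, -0.989, -0.0], [0.004, -0.001, -1.0]]
ft_force: [0.6, 1.0, 0.9]
opening: 0.502
gripper_force: 0.0
time: 3.78
tcp_pos: [528.2, 87.8, 58.8]
eef_rot: [[0.99, -0.143, 0.005], [-0.143, -0.99, -0.003], [0.005, 0.002, -1.0]]
ft_force: [-1.3, -5.4, 6.6]
opening: 0.155
gripper_force: 40.2
```

```bash
python3 -m jog '{"slide":[[0,0,0],[0,0,0],[0,0,0],[0,0,0],[0,0,0],[0,0,0],[0,0,0],[0,0,0],[0,0,0],[0,0,0],[0,0,0],[0,0,0],[0,0,0],[0,0,0],[0,0,0],[0,0,0],[0,0,0]],"turn":[[0,0,-0.0156],[0,0,-0.031],[0,0,-0.047],[0,0,-0.062],[0,0,-0.078],[0,0,-0.094],[0,0,-0.109],[0,0,-0.125],[0,0,-0.14],[0,0,-0.156],[0,0,-0.172],[0,0,-0.187],[0,0,-0.203],[0,0,-0.218],[0,0,-0.234],[0,0,-0.25],[0,0,-0.25]]}'
python3 -m jog '{"slide":[[0,0,0],[0,0,0],[0,0,0]],"turn":[[0,0,0],[0,0,0],[0,0,0]]}' 0.5
python3 -m jog '{"slide":[[0,0,-0.1],[0,0,-0.2],[0,0,-0.3],[0,0,-0.4],[0,0,-0.5],[0,0,-0.5],[0,0,-0.5]],"turn":[[0,0,0],[0,0,0],[0,0,0],[0,0,0],[0,0,0],[0,0,0],[0,0,0]]}' 0.5
```

```text
time: 5.2
tcp_pos: [527.3, 88.7, 58.8]
eef_rot: [[0.141, 0.99, 0.003], [0.99, -0.141, -0.001], [-0.0, 0.003, -1.0]]
ft_force: [-1.7, -1.4, 8.5]
opening: 0.156
gripper_force: 40.5
time: 5.45
tcp_pos: [527.0, 89.2, 56.9]
eef_rot: [[0.145, 0.989, 0.001], [0.989, -0.145, 0.0], [0.0, 0.001, -1.0]]
ft_force: [-0.1, 0.4, -0.3]
opening: 0.5
gripper_force: 0.0
time: 6.03
tcp_pos: [528.1, 89.3, 259.2]
eef_rot: [[0.145, 0.989, 0.007], [0.99, -0.145, 0.0], [0.001, 0.007, -1.0]]
ft_force: [-0.9, 0.7, -0.9]
opening: 0.501
gripper_force: 0.0
```

```bash
python3 -m jog '{"slide":[[-0.48,-0.025,-0.35],[-0.48,-0.025,-0.35],[-0.48,-0.025,-0.35],[-0.48,-0.025,-0.35],[-0.48,-0.025,-0.35],[-0.48,-0.025,-0.35],[-0.48,-0.025,-0.35],[-0.48,-0.025,-0.35],[-0.48,-0.025,-0.35],[-0.48,-0.025,-0.35],[-0.48,-0.025,-0.35],[-0.48,-0.025,-0.35],[-0.48,-0.025,-0.35],[-0.48,-0.025,-0.35]],"turn":[[0,0,0.227],[0,0,0.227],[0,0,0.227],[0,0,0.227],[0,0,0.227],[0,0,0.227],[0,0,0.227],[0,0,0.227],[0,0,0.227],[0,0,0.227],[0,0,0.227],[0,0,0.227],[0,0,0.227],[0,0,0.227]]}' 1
cat > m2.py <<'E'
import sys
from h import *
np.set_printoptions(precision=1,suppress=True)
def shot(name):
    s=env.read_state();c=camera_params("wrist");p,d=read_camera("wrist");cv2.imwrite(f"pics/{name}.png",p[:,:,::-1])
    return s,c,p,d,cloud(c,d)
def cups(P,d):
    # tops: height band, split by component
    m=((abs(P[...,2]-45)<7)|(abs(P[...,2]-50)<6))&(d>0)&~((abs(P[...,0]-541)<85)&(P[...,1]>0)&(P[...,1]<360))
    n,l,st,ce=cv2.connectedComponentsWithStats(cv2.morphologyEx(m.astype(np.uint8),cv2.MORPH_OPEN,np.ones((5,5))))
    for i in range(1,n):
        q=P[l==i]
        if st[i,4]<150: continue
        (x,y),r=cv2.minEnclosingCircle(q[:,:2].astype(np.float32))
        if not 25<r<60: continue
        R=np.hypot(P[...,0]-x,P[...,1]-y); h=(P[...,2]>14)&(P[...,2]<36)&(R>38)&(R<58)&(d>0)
        e=P[h][:,:2].mean(0)-(x,y) if h.any() else 0
        print("cup",np.array([x,y,r]),"z",q[:,2].mean(),"handle",e,h.sum())
def bar(P,d,p):
    b=(abs(P[...,2]-86)<8)&(np.hypot(P[...,0]-527,P[...,1]-88)<34)&(d>0)
    if b.sum()>30:
        print("bar",cv2.minAreaRect(P[b][:,:2].astype(np.float32)))
        w=b&(p.min(2)>130); print("white at",P[w][:,:2].mean(0)-(527.4,88) if w.any() else None)
if __name__=="__main__":
    s,c,p,d,P=shot(sys.argv[1]);np.savez(sys.argv[1],P=P,p=p,d=d,R=c["R"],t=c["t"]); print(s["time"],s["tcp_pos"]); cups(P,d); bar(P,d,p)
    r=(P[...,2]>11)&(P[...,2]<22)&(P[...,1]<-115)&(P[...,0]>340)&(P[...,0]<700)&(d>0)
    if r.sum()>200: print("tray rim",cv2.minAreaRect(P[r][:,:2].astype(np.float32)),r.sum())
E
python3 m2.py w3
```

```text
time: 7.2
tcp_pos: [488.5, -99.3, 394.6]
eef_rot: [[1.0, 0.001, -0.003], [0.001, -1.0, 0.001], [-0.003, -0.001, -1.0]]
ft_force: [-0.3, 1.5, -0.2]
opening: 1.003
gripper_force: 0.0
7.2 [488.5 -99.3 394.6]
cup [564.3 -81.6  32.6] z 44.397283735216085 handle [-45.2  -5.6] 35
cup [458.  -80.1  32.7] z 44.20695820431109 handle [-24.3  -6.5] 39
cup [373.7 229.9  32.5] z 43.722342864113934 handle [-38.5 -23.8] 66
bar ((527.21875, 87.59614562988281), (57.115074157714844, 14.190522193908691), 81.58060455322266)
white at [ 1.9 18.2]
tray rim ((513.3380737304688, -433.45721435546875), (586.1813354492188, 296.50244140625), 88.4561767578125) 4526
```

View pics/w3.png

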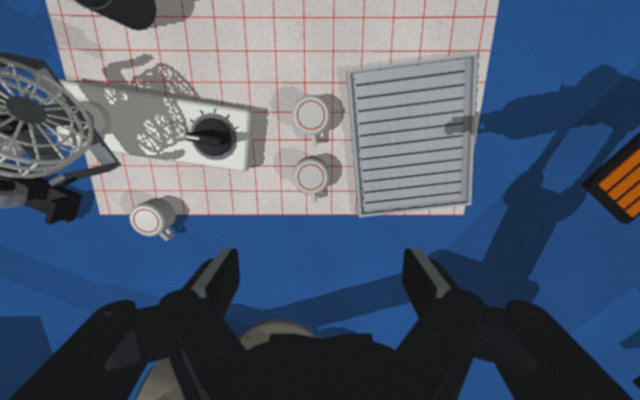

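The dial is off (bar at 81.6°, white end toward the post). Tray corners in this view are (348,69), (475,56), (470,203) and (361,215). I'll refine the tray from these and work out the slots.

```bash
python3 - <<'E'
from h import *
np.set_printoptions(precision=1,suppress=True)
f=np.load("w3.npz");P=f["P"];p=f["p"];c=camera_params("wrist");c["R"]=f["R"];c["t"]=f["t"]
hsv=cv2.cvtColor(p,cv2.COLOR_RGB2HSV)
w=np.zeros((400,640),np.uint8);w[45:225,335:485]=1
print([hsv[y,x] for x,y in ((353,150),(400,62),(338,150),(420,130),(365,120))])
g=((hsv[...,2]<190)&(hsv[...,1]<70)).astype(np.uint8)*w
g=cv2.morphologyEx(g,cv2.MORPH_OPEN,np.ones((5,5)))
cn=max(cv2.findContours(g,0,2)[0],key=cv2.contourArea)
q=np.array([onz(c,*a,16)[:2] for a in cn[:,0].astype(float)],np.float32)
print("rect grey",cv2.minAreaRect(q))
r=(P[...,2]>11)&(P[...,2]<22)&(w>0)
n,l,st,_=cv2.connectedComponentsWithStats(r.astype(np.uint8)); i=1+np.argmax(st[1:,4])
print("rect depth",cv2.minAreaRect(P[r&(P[...,1]>-420)&(P[...,0]>350)&(P[...,0]<690)][:,:2].astype(np.float32)), cv2.minAreaRect(P[l==i][:,:2].astype(np.float32)))
C=np.array([onz(c,*a,16)[:2] for a in [(348,69),(475,56),(470,203),(361,215)]]);print(C,C.mean(0))
E
```

```text
[array([102,   9, 145], dtype=uint8), array([ 15,   6, 171], dtype=uint8), array([ 12,  13, 200], dtype=uint8), array([101,  13, 154], dtype=uint8), array([100,  14, 167], dtype=uint8)]
rect grey ((517.2596435546875, -257.78533935546875), (283.6768798828125, 256.85906982421875), 6.933248996734619)
rect depth ((518.1029052734375, -268.2574462890625), (271.5545654296875, 221.13438415527344), 6.943798065185547) ((518.1029052734375, -268.2574462890625), (271.5545654296875, 221.13438415527344), 6.943798065185547)
[[ 639.5 -145.3]
 [ 658.9 -358. ]
 [ 400.1 -391.4]
 [ 374.6 -179.5]] [ 518.3 -268.6]
```

```bash
python3 -m jog '{"slide":[[0.19,-0.045,0.735],[0.19,-0.045,0.735],[0.19,-0.045,0.735],[0.19,-0.045,0.735],[0.19,-0.045,0.735],[0.19,-0.045,0.735],[0.19,-0.045,0.735],[0.19,-0.045,0.735],[0.19,-0.045,0.735],[0.19,-0.045,0.735],[0.19,-0.045,0.735]],"turn":[[0,0,-0.0193],[0,0,-0.0193],[0,0,-0.0193],[0,0,-0.0193],[0,0,-0.0193],[0,0,-0.0193],[0,0,-0.0193],[0,0,-0.0193],[0,0,-0.0193],[0,0,-0.0193],[0,0,-0.0193]]}' 1
python3 m2.py w4
```

```text
time: 8.17
tcp_pos: [565.7, -81.8, 103.5]
eef_rot: [[0.993, 0.121, 0.002], [0.121, -0.993, -0.001], [0.002, 0.001, -1.0]]
ft_force: [-0.4, -1.0, 0.1]
opening: 1.0
gripper_force: 0.0
8.1667 [565.7 -81.8 103.5]
cup [564.6 -81.1  32.9] z 44.26730253166162 handle [-44.6  -5.6] 120
cup [459.8 -79.9  32.3] z 43.71721507985483 handle [55.5 -7. ] 34
bar ((527.664794921875, 87.2020263671875), (57.01859664916992, 14.893593788146973), 81.95071411132812)
white at [ 2.3 17.3]
tray rim ((516.9270629882812, -268.5766296386719), (271.9364013671875, 222.908935546875), 6.844997406005859) 4857
```

```bash
python3 -m jog '{"slide":[[-0.002,0,0.1],[-0.002,0,0.2],[-0.002,0,0.2225],[-0.002,0,0.2225]],"turn":[[0,0,0],[0,0,0],[0,0,0],[0,0,0]]}' 1
python3 -m jog '{"slide":[[0,0,0],[0,0,0],[0,0,0],[0,0,0],[0,0,0]],"turn":[[0,0,0],[0,0,0],[0,0,0],[0,0,0],[0,0,0]]}' 0.6 35
python3 -m jog '{"slide":[[0,0,-0.1],[0,0,-0.2],[0,0,-0.2],[0,0,-0.2]],"turn":[[0,0,0],[0,0,0],[0,0,0],[0,0,0]]}'
```

```text
time: 8.55
tcp_pos: [562.3, -81.3, 12.2]
eef_rot: [[0.993, 0.12, -0.004], [0.12, -0.993, 0.001], [-0.004, -0.002, -1.0]]
ft_force: [0.2, -0.6, 0.5]
opening: 0.996
gripper_force: 0.0
time: 8.97
tcp_pos: [566.1, -82.2, 16.2]
eef_rot: [[0.993, 0.12, 0.005], [0.121, -0.993, -0.002], [0.005, 0.002, -1.0]]
ft_force: [-0.7, 0.8, 6.6]
opening: 0.771
gripper_force: 39.7
time: 9.3
tcp_pos: [566.8, -82.3, 97.1]
eef_rot: [[0.993, 0.121, 0.008], [0.121, -0.993, -0.002], [0.008, 0.003, -1.0]]
ft_force: [0.5, 0.8, -1.1]
opening: 0.767
gripper_force: 40.8
```

```bash
python3 -m jog '{"slide":[[-0.022,0.571,0],[-0.022,0.571,0],[-0.022,0.571,0],[-0.022,0.571,0],[-0.022,0.571,0],[-0.022,0.571,0],[-0.022,0.571,0],[-0.022,0.571,0],[-0.022,0.571,0.09],[-0.022,0.571,0.16],[-0.022,0.571,0.18],[-0.022,0.571,0.188],[-0.022,0.571,0.188]],"turn":[[0,0,0],[0,0,0],[0,0,0],[0,0,0],[0,0,0],[0,0,0],[0,0,0],[0,0,0],[0,0,0],[0,0,0],[0,0,0],[0,0,0],[0,0,0]]}'
```

```text
time: 10.38
tcp_pos: [580.8, -306.4, 20.1]
eef_rot: [[0.993, 0.122, -0.004], [0.122, -0.993, 0.003], [-0.004, -0.003, -1.0]]
ft_force: [-6.2, 2.9, 13.0]
opening: 0.771
gripper_force: 43.9
```

```bash
python3 -m jog '{"slide":[[0,0,0],[0,0,0],[0,0,0]],"turn":[[0,0,0],[0,0,0],[0,0,0]]}' 0.9
python3 -m jog '{"slide":[[0,0,-0.05],[0,0,-0.15],[0,0,-0.25],[0,0,-0.25],[0,0,-0.25]],"turn":[[0,0,0],[0,0,0],[0,0,0],[0,0,0],[0,0,0]]}'
python3 m2.py w5
```

```text
time: 10.63
tcp_pos: [582.9, -308.2, 18.2]
eef_rot: [[0.993, 0.122, -0.0], [0.122, -0.993, 0.0], [-0.0, -0.0, -1.0]]
ft_force: [0.4, 0.3, 0.1]
opening: 0.905
gripper_force: 0.0
time: 11.05
tcp_pos: [584.7, -310.0, 121.2]
eef_rot: [[0.993, 0.121, 0.005], [0.121, -0.993, -0.004], [0.005, 0.004, -1.0]]
ft_force: [0.3, -0.1, -0.3]
opening: 0.899
gripper_force: 0.0
11.05 [ 584.7 -310.   121.2]
cup [ 571.  -307.2   41.8] z 48.9180395786365 handle [37.1  3.6] 257
cup [458.2 -81.3  33.4] z 43.76237346097363 handle [-39.5  -5.6] 17
tray rim ((522.7894287109375, -421.30926513671875), (286.6748046875, 548.1604614257812), 2.321871757507324) 7853
```

```bash
python3 -m jog '{"slide":[[-0.244,-0.608,0],[-0.244,-0.608,0],[-0.244,-0.608,0],[-0.244,-0.608,0],[-0.244,-0.608,0],[-0.244,-0.608,0],[-0.244,-0.608,0],[-0.244,-0.608,0.06],[-0.244,-0.608,0.06],[-0.244,-0.608,0.06]],"turn":[[0,0,0],[0,0,0],[0,0,0],[0,0,0],[0,0,0],[0,0,0],[0,0,0],[0,0,0],[0,0,0],[0,0,0]]}' 1
python3 m2.py w6
```

```text
time: 11.93
tcp_pos: [455.3, -79.2, 92.6]
eef_rot: [[0.993, 0.121, -0.004], [0.121, -0.993, 0.001], [-0.004, -0.002, -1.0]]
ft_force: [0.3, -0.6, 0.4]
opening: 0.999
gripper_force: 0.0
11.9333 [455.3 -79.2  92.6]
cup [457.5 -79.9  33. ] z 44.287062627230334 handle [-44.7  -6. ] 123
bar ((525.3092041015625, 75.94007873535156), (35.02958679199219, 14.594133377075195), 81.43071746826172)
white at None
tray rim ((503.8725891113281, -262.90460205078125), (246.49392700195312, 209.11900329589844), 6.947464942932129) 4668
```

```bash
python3 -m jog '{"slide":[[0.003,0,0.1],[0.003,0,0.19],[0.003,0,0.2],[0.003,0,0.2]],"turn":[[0,0,0],[0,0,0],[0,0,0],[0,0,0]]}' 1
python3 -m jog '{"slide":[[0,0,0],[0,0,0],[0,0,0],[0,0,0],[0,0,0]],"turn":[[0,0,0],[0,0,0],[0,0,0],[0,0,0],[0,0,0]]}' 0.6 35
python3 -m jog '{"slide":[[0,0,-0.1],[0,0,-0.2],[0,0,-0.2],[0,0,-0.2]],"turn":[[0,0,0],[0,0,0],[0,0,0],[0,0,0]]}'
```

```text
time: 12.32
tcp_pos: [456.7, -79.7, 12.7]
eef_rot: [[0.993, 0.119, -0.005], [0.119, -0.993, 0.001], [-0.005, -0.002, -1.0]]
ft_force: [-0.2, 0.1, 0.7]
opening: 1.001
gripper_force: 0.0
time: 12.73
tcp_pos: [459.7, -80.3, 16.1]
eef_rot: [[0.993, 0.12, 0.004], [0.12, -0.993, -0.002], [0.004, 0.002, -1.0]]
ft_force: [0.1, -1.1, 8.2]
opening: 0.769
gripper_force: 39.7
time: 13.07
tcp_pos: [460.1, -80.2, 97.0]
eef_rot: [[0.993, 0.12, 0.007], [0.12, -0.993, -0.002], [0.007, 0.003, -1.0]]
ft_force: [0.5, 0.3, -2.6]
opening: 0.767
gripper_force: 41.1
```

```bash
python3 -m jog '{"slide":[[-0.066,0.609,0],[-0.066,0.609,0],[-0.066,0.609,0],[-0.066,0.609,0],[-0.066,0.609,0],[-0.066,0.609,0],[-0.066,0.609,0],[-0.066,0.609,0],[-0.066,0.609,0.09],[-0.066,0.609,0.16],[-0.066,0.609,0.178],[-0.066,0.609,0.184],[-0.066,0.609,0.184]],"turn":[[0,0,0],[0,0,0],[0,0,0],[0,0,0],[0,0,0],[0,0,0],[0,0,0],[0,0,0],[0,0,0],[0,0,0],[0,0,0],[0,0,0],[0,0,0]]}'
python3 -m jog '{"slide":[[0,0,0],[0,0,0],[0,0,0]],"turn":[[0,0,0],[0,0,0],[0,0,0]]}' 0.9
python3 -m jog '{"slide":[[0,0,-0.05],[0,0,-0.15],[0,0,-0.25],[0,0,-0.25],[0,0,-0.25]],"turn":[[0,0,0],[0,0,0],[0,0,0],[0,0,0],[0,0,0]]}'
```

```text
time: 14.15
tcp_pos: [459.0, -321.4, 20.9]
eef_rot: [[0.993, 0.122, -0.004], [0.122, -0.993, 0.004], [-0.004, -0.005, -1.0]]
ft_force: [-2.3, 1.7, 4.5]
opening: 0.771
gripper_force: 42.3
time: 14.4
tcp_pos: [461.2, -323.9, 20.7]
eef_rot: [[0.993, 0.121, 0.0], [0.121, -0.993, -0.0], [0.0, 0.0, -1.0]]
ft_force: [0.5, 0.1, 0.1]
opening: 0.899
gripper_force: 0.0
time: 14.82
tcp_pos: [462.6, -325.6, 123.3]
eef_rot: [[0.993, 0.121, 0.005], [0.121, -0.993, -0.004], [0.004, 0.005, -1.0]]
ft_force: [0.2, 0.2, 0.6]
opening: 0.897
gripper_force: 0.0
```

```bash
python3 -m jog '{"slide":[[-0.027,-0.698,-0.19],[-0.027,-0.698,-0.19],[-0.027,-0.698,-0.19],[-0.027,-0.698,-0.19],[-0.027,-0.698,-0.19],[-0.027,-0.698,-0.19],[-0.027,-0.698,-0.19],[-0.027,-0.698,-0.19],[-0.027,-0.698,-0.19]],"turn":[[0,0,-0.069],[0,0,-0.069],[0,0,-0.069],[0,0,-0.069],[0,0,-0.069],[0,0,-0.069],[0,0,-0.069],[0,0,-0.069],[0,0,-0.069]]}' 1
python3 m2.py w7
```

```text
time: 15.57
tcp_pos: [415.6, -46.7, 195.9]
eef_rot: [[0.848, 0.53, -0.001], [0.53, -0.848, 0.0], [-0.001, -0.001, -1.0]]
ft_force: [-0.2, -0.1, 0.5]
opening: 0.998
gripper_force: 0.0
15.5667 [415.6 -46.7 195.9]
cup [373.1 230.2  33.3] z 43.9389796400586 handle [-38.5 -24.5] 281
cup [ 574.1 -308.9   40. ] z 48.646268468829064 handle [-4.  16.3] 291
cup [ 455.3 -320.5   35.5] z 48.66783271994589 handle [-44.2  -4.1] 119
cup [ 55.6 -11.6  32.8] z 45.889505541805015 handle 0 0
bar ((525.2672119140625, 74.96341705322266), (30.685115814208984, 14.501326560974121), 83.37117767333984)
white at None
tray rim ((518.0311889648438, -267.7737731933594), (271.1445617675781, 222.8660430908203), 6.989589214324951) 4417
```

```bash
python3 -m jog '{"slide":[[0.277,-0.643,0],[0.277,-0.643,0],[0.277,-0.643,0],[0.277,-0.643,0],[0.277,-0.643,0],[0.277,-0.643,0],[0.277,-0.643,0.1],[0.277,-0.643,0.24],[0.277,-0.643,0.24],[0.277,-0.643,0.24],[0.277,-0.643,0.24]],"turn":[[0,0,0],[0,0,0],[0,0,0],[0,0,0],[0,0,0],[0,0,0],[0,0,0],[0,0,0],[0,0,0],[0,0,0],[0,0,0]]}' 1
python3 m2.py w8
```

```text
time: 16.53
tcp_pos: [375.2, 227.1, 98.9]
eef_rot: [[0.851, 0.525, -0.004], [0.525, -0.851, -0.002], [-0.005, -0.0, -1.0]]
ft_force: [0.7, -0.3, 0.5]
opening: 1.003
gripper_force: 0.0
16.5333 [375.2 227.1  98.9]
cup [390.9 397.3  25.1] z 48.16879926543473 handle [15.2 39.5] 2309
cup [373.  231.1  33. ] z 44.30945579995792 handle [-38.7 -22.4] 129
bar ((524.3056030273438, 113.990966796875), (10.393985748291016, 4.131791114807129), 51.3128776550293)
white at None
```

```bash
python3 -m jog '{"slide":[[0.001,-0.005,0.1],[0.001,-0.005,0.2],[0.001,-0.005,0.2125],[0.001,-0.005,0.2125]],"turn":[[0,0,0],[0,0,0],[0,0,0],[0,0,0]]}' 1
python3 -m jog '{"slide":[[0,0,0],[0,0,0],[0,0,0],[0,0,0],[0,0,0]],"turn":[[0,0,0],[0,0,0],[0,0,0],[0,0,0],[0,0,0]]}' 0.6 35
python3 -m jog '{"slide":[[0,0,-0.1],[0,0,-0.2],[0,0,-0.3],[0,0,-0.45],[0,0,-0.45],[0,0,-0.45],[0,0,-0.45]],"turn":[[0,0,0],[0,0,0],[0,0,0],[0,0,0],[0,0,0],[0,0,0],[0,0,0]]}'
```

```text
time: 16.92
tcp_pos: [374.6, 229.2, 15.1]
eef_rot: [[0.851, 0.525, -0.003], [0.525, -0.851, -0.001], [-0.003, -0.0, -1.0]]
ft_force: [0.0, 0.8, 0.1]
opening: 0.996
gripper_force: 0.0
time: 17.33
tcp_pos: [377.1, 230.9, 18.2]
eef_rot: [[0.85, 0.526, 0.006], [0.526, -0.85, 0.002], [0.006, 0.001, -1.0]]
ft_force: [0.3, -1.1, 8.3]
opening: 0.766
gripper_force: 38.3
time: 17.92
tcp_pos: [375.5, 230.5, 197.9]
eef_rot: [[0.85, 0.526, 0.005], [0.526, -0.85, 0.002], [0.006, 0.001, -1.0]]
ft_force: [0.1, -0.7, -1.8]
opening: 0.765
gripper_force: 41.1
```

```bash
python3 -m jog '{"slide":[[-0.145,0.588,0],[-0.145,0.588,0],[-0.145,0.588,0],[-0.145,0.588,0],[-0.145,0.588,0],[-0.145,0.588,0],[-0.145,0.588,0],[-0.145,0.588,0],[-0.145,0.588,0]],"turn":[[0,0,0.069],[0,0,0.069],[0,0,0.069],[0,0,0.069],[0,0,0.069],[0,0,0.069],[0,0,0.069],[0,0,0.069],[0,0,0.069]]}'
python3 m2.py w9
```

```text
time: 18.67
tcp_pos: [447.8, 0.1, 194.1]
eef_rot: [[0.993, 0.119, -0.004], [0.119, -0.993, 0.001], [-0.003, -0.002, -1.0]]
ft_force: [-0.3, 0.2, -1.9]
opening: 0.763
gripper_force: 41.1
18.6667 [447.8   0.1 194.1]
cup [ 568.6 -299.4   39.3] z 46.02052110637326 handle [8.  4.3] 189
cup [ 448.6 -320.8   41.8] z 48.29636280620108 handle [11.1 10.6] 421
bar ((527.3878784179688, 87.92897033691406), (56.16979217529297, 14.69105339050293), 82.03900909423828)
white at [ 2.3 16.8]
tray rim ((517.411865234375, -267.8826904296875), (271.6756896972656, 223.11476135253906), 6.932090759277344) 5268
```

```bash
python3 -m jog '{"slide":[[0.253,0.562,0],[0.253,0.562,0],[0.253,0.562,0],[0.253,0.562,0],[0.253,0.562,0],[0.253,0.562,0],[0.253,0.562,0],[0.253,0.562,0.1],[0.253,0.562,0.2],[0.253,0.562,0.3],[0.253,0.562,0.3],[0.253,0.562,0.3],[0.253,0.562,0.3]],"turn":[[0,0,0],[0,0,0],[0,0,0],[0,0,0],[0,0,0],[0,0,0],[0,0,0],[0,0,0],[0,0,0],[0,0,0],[0,0,0],[0,0,0],[0,0,0]]}'
```

```text
time: 19.8
tcp_pos: [578.3, -210.6, 77.3]
eef_rot: [[0.993, 0.122, 0.002], [0.122, -0.993, -0.001], [0.002, 0.001, -1.0]]
ft_force: [0.5, 0.2, -0.9]
opening: 0.764
gripper_force: 41.1
```

```bash
python3 -m jog '{"slide":[[-0.004,0,0.07],[-0.004,0,0.115],[-0.004,0,0.13],[-0.004,0,0.134],[-0.004,0,0.134]],"turn":[[0,0,0],[0,0,0],[0,0,0],[0,0,0],[0,0,0]]}'
python3 -m jog '{"slide":[[0,0,0],[0,0,0],[0,0,0]],"turn":[[0,0,0],[0,0,0],[0,0,0]]}' 0.9
python3 -m jog '{"slide":[[0,0,-0.05],[0,0,-0.15],[0,0,-0.25],[0,0,-0.35],[-0.3,-0.1,-0.6],[-0.3,-0.1,-0.7],[-0.3,-0.1,-0.7],[-0.3,-0.1,-0.7],[-0.3,-0.1,-0.7],[-0.3,-0.1,-0.7]],"turn":[[0,0,0],[0,0,0],[0,0,0],[0,0,0],[0,0,0],[0,0,0],[0,0,0],[0,0,0],[0,0,0],[0,0,0]]}'
python3 m2.py w10
```

```text
time: 20.22
tcp_pos: [576.6, -211.9, 23.9]
eef_rot: [[0.993, 0.121, 0.003], [0.121, -0.993, -0.002], [0.003, 0.002, -1.0]]
ft_force: [0.4, 0.1, -1.3]
opening: 0.763
gripper_force: 41.1
time: 20.47
tcp_pos: [576.3, -212.0, 23.5]
eef_rot: [[0.993, 0.12, 0.003], [0.12, -0.993, -0.002], [0.003, 0.002, -1.0]]
ft_force: [-0.9, -0.0, 0.6]
opening: 0.902
gripper_force: 0.0
time: 21.3
tcp_pos: [450.3, -186.4, 307.9]
eef_rot: [[0.993, 0.12, 0.008], [0.12, -0.993, -0.006], [0.007, 0.006, -1.0]]
ft_force: [0.5, -0.4, 0.4]
opening: 0.904
gripper_force: 0.0
21.3 [ 450.3 -186.4  307.9]
cup [ 568.7 -212.2   37.6] z 49.2882512032498 handle [-18.4  37.7] 31
cup [ 574.2 -306.6   38.6] z 49.08571011050803 handle [-34.5   0.9] 26
cup [ 451.4 -321.2   38.9] z 48.936760486728964 handle [6.5 4.5] 51
bar ((526.8931884765625, 86.9449462890625), (54.95765686035156, 14.948278427124023), 81.26919555664062)
white at [ 1.7 15.9]
tray rim ((513.2709350585938, -439.34417724609375), (597.7421875, 299.8061218261719), 88.42361450195312) 7084
```

View pics/w10.png

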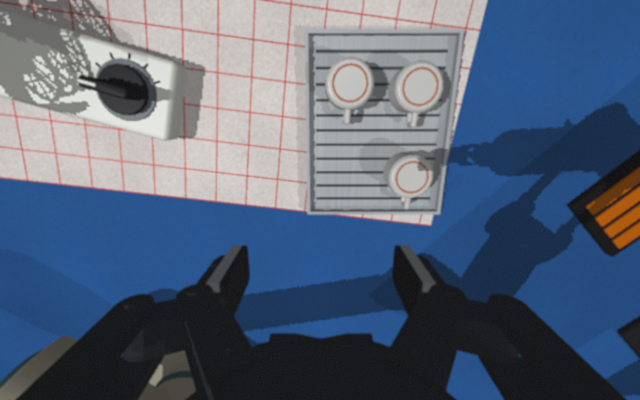

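All three cups stand upright on the tray, at about (417,88), (349,85) and (410,175) in this view, and the dial is still off. Next is the ball: the gripper goes behind the fan with the camera facing away from the head.

```bash
python3 -m jog '{"slide":[[0.088,-0.835,-0.08],[0.088,-0.835,-0.08],[0.088,-0.835,-0.08],[0.088,-0.835,-0.08],[0.088,-0.835,-0.08],[0.088,-0.835,-0.08],[0.088,-0.835,-0.08],[0.088,-0.835,-0.08],[0.088,-0.835,-0.08],[0.088,-0.835,-0.08],[0.088,-0.835,-0.08],[0.088,-0.835,-0.08],[0.088,-0.835,-0.08],[0.088,-0.835,-0.08],[0.088,-0.835,-0.08],[0.088,-0.835,-0.08],[0.088,-0.835,-0.08]],"turn":[[0,0,-0.302],[0,0,-0.302],[0,0,-0.302],[0,0,-0.302],[0,0,-0.302],[0,0,-0.302],[0,0,-0.302],[0,0,-0.302],[0,0,-0.302],[0,0,-0.302],[0,0,-0.302],[0,0,-0.302],[0,0,-0.302],[0,0,-0.302],[0,0,-0.302],[0,0,-0.302],[0,0,-0.302]]}' 0.75
python3 - <<'E'
from m2 import *
s,c,p,d,P=shot("w11");np.savez("w11",P=P,p=p,d=d,R=c["R"],t=c["t"]);print(s["eef_rot"],s["q"])
E
```

```text
time: 22.77
tcp_pos: [446.2, 149.9, 332.6]
eef_rot: [[-0.431, 0.902, -0.002], [0.902, 0.431, -0.0], [0.001, -0.002, -1.0]]
ft_force: [0.3, 0.8, -0.1]
opening: 0.752
gripper_force: 0.0
[[-0.4  0.9 -0. ]
 [ 0.9  0.4 -0. ]
 [ 0.  -0.  -1. ]] [ 0.2  0.1  1.5  0.   1.6 -0.3]
```

View pics/w11.png

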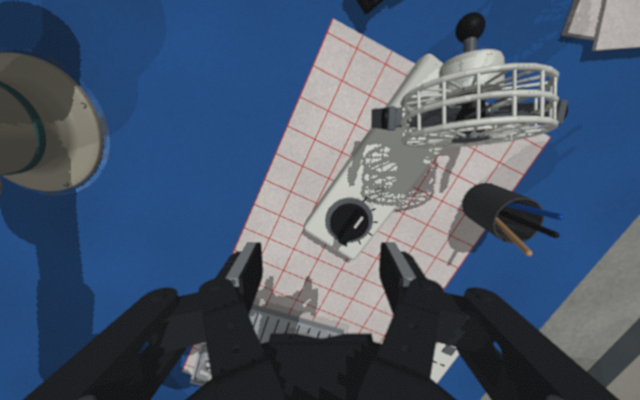

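The ball shows at (470,27), the yoke arms at (385,118) and (563,110).

```bash
cat > fan.py <<'E'
from h import *
from scipy.optimize import least_squares
np.set_printoptions(precision=1,suppress=True)
def ball(P,p,d,guess):
    m=(np.linalg.norm(P-guess,axis=-1)<35)&(d>0)&(p.max(2)<70)
    q=P[m]
    f=least_squares(lambda c:np.linalg.norm(q-c,axis=1)-14,q.mean(0)-[0,0,6],loss="soft_l1",f_scale=2)
    g=q[abs(np.linalg.norm(q-f.x,axis=1)-14)<4]
    return f.x,len(q),len(g),q.min(0),q.max(0)
E
python3 - <<'E'
from fan import *
f=np.load("w11.npz");P=f["P"];p=f["p"];d=f["d"]
for u,v in ((470,22),(470,40),(385,118),(563,110),(487,62)): print((u,v),P[v,u],p[v,u])
print(ball(P,p,d,np.array([517,364,141])))
# yoke arms: dark, high points near the pivot
m=(p.max(2)<110)&(d>0)&(P[...,2]>110)&(np.hypot(P[...,0]-555,P[...,1]-285)<110)&(np.hypot(P[...,0]-517,P[...,1]-364)>30)
m&=np.hypot(P[...,0]-555,P[...,1]-285)>78
q=P[m];a=np.array([.902,.431])
s=(q[:,:2]-[555.4,285])@a
for k in (s>0,s<0): print(k.sum(),q[k].mean(0),s[k].min(),s[k].max(),np.median(q[k],0),q[k][:,2].max())
E
```

```text
(470, 22) [510.6 362.9 153.8] [31 31 31]
(470, 40) [520.7 350.7 151.4] [86 89 94]
(385, 118) [474.9 244.2 176.2] [31 29 31]
(563, 110) [631.9 327.1 177.7] [85 89 94]
(487, 62) [535.3 328.9 183.3] [203 205 197]
(array([516.6, 362.9, 142.3]), 673, 646, array([502.4, 340.2, 140.6]), array([528.1, 373.7, 158. ]))
402 [628.9 327.6 158.4] 81.19780586716578 94.44129236853001 [627.4 328.5 174.6] 179.73338649824183
746 [487.7 222.3 269.6] -91.79045390823131 -79.2186079579132 [482.8 238.1 177.8] 427.08695505293196
```

```bash
python3 -m jog '{"slide":[[0.4825,0.388,0],[0.4825,0.388,0],[0.4825,0.388,0],[0.4825,0.388,0],[0.4825,0.388,0],[0.4825,0.388,0],[0.4825,0.388,0],[0.4825,0.388,0.1],[0.4825,0.388,0.2],[0.4825,0.388,0.261],[0.4825,0.388,0.261],[0.4825,0.388,0.261]],"turn":[[0,-0.0556,0],[0,-0.0556,0],[0,-0.0556,0],[0,-0.0556,0],[0,-0.0556,0],[0,-0.0556,0],[0,-0.0556,0],[0,-0.0556,0],[0,-0.0556,0],[0,-0.0556,0],[0,-0.0556,0],[0,-0.0556,0]]}' 0.75
python3 - <<'E'
from m2 import *
from fan import ball
s,c,p,d,P=shot("w12");R=s["eef_rot"];print(s["tcp_pos"],R[:,2],s["q"])
b=ball(P,p,d,np.array([517,364,142]));print(b)
print("ball in tool, from grasp point, /400:",(R.T@(b[0]-s["tcp_pos"])+[0,0,18.7])/400*1000,"e-3")
E
```

```text
time: 23.82
tcp_pos: [502.1, 390.0, 228.2]
eef_rot: [[-0.406, 0.902, 0.146], [0.847, 0.431, -0.311], [-0.344, -0.003, -0.939]]
ft_force: [0.8, 0.1, 1.2]
opening: 0.75
gripper_force: 0.0
[502.1 390.  228.2] [ 0.1 -0.3 -0.9] [ 0.7  0.4  1.3 -0.3  1.5  0.3]
(array([517.4, 362.4, 143.4]), 833, 721, array([503. , 334.3, 139.6]), array([535. , 378.2, 157.3]))
ball in tool, from grasp point, /400: [ -1.2   5.4 272.9] e-3
```

View pics/w12.png

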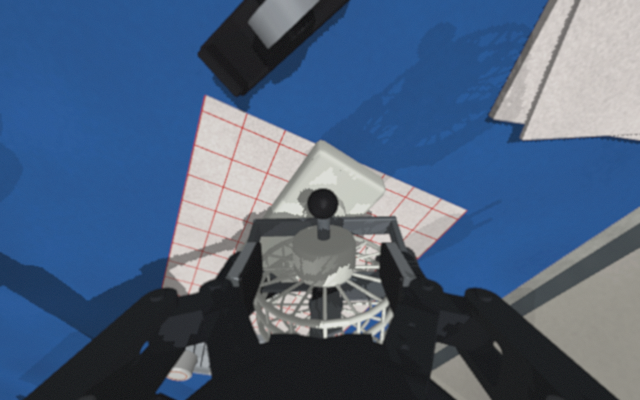

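The ball (322,203) lies on the fingers' centre line with the stalk along it. I'll advance and grip lightly.

```bash
python3 -m jog '{"slide":[[0,0.005,0.08],[0,0.005,0.16],[0,0.005,0.22],[0,0.005,0.26],[0,0.005,0.267],[0,0.005,0.267]],"turn":[[0,0,0],[0,0,0],[0,0,0],[0,0,0],[0,0,0],[0,0,0]]}' 0.65
python3 -m jog '{"slide":[[0,0,0],[0,0,0],[0,0,0],[0,0,0],[0,0,0],[0,0,0]],"turn":[[0,0,0],[0,0,0],[0,0,0],[0,0,0],[0,0,0],[0,0,0]]}' 0.1 25
python3 - <<'E'
from h import *
s=env.read_state();R=s["eef_rot"];g=s["tcp_pos"]-18.7*R[:,2];print("grasp pt",g)
piv=np.array([555.4,285,165]);aim=np.array([518,-268,30.]);u=aim-piv;u/=np.linalg.norm(u)
b1=piv-90*u; u0=(piv-g)/np.linalg.norm(piv-g);print(b1,u0)
az=lambda v:np.arctan2(v[1],v[0]);el=lambda v:np.arcsin(v[2])
A0,A1,E0,E1=az(u0),az(u),el(u0),el(u);print("az el",A0,A1,E0,E1, "swivel final",A1-np.radians(-98.2))
from scipy.spatial.transform import Rotation as T
for k in np.linspace(0,1,9)[1:]:
    a=A0+k*(A1-A0);e=E0+k*(E1-E0)
    b=piv-90*np.array([np.cos(e)*np.cos(a),np.cos(e)*np.sin(a),np.sin(e)])
    rt=T.from_matrix(R.T@T.from_rotvec([0,0,a-A0]).as_matrix()@R).as_rotvec()
    Rn=R@T.from_rotvec(rt).as_matrix()
    print(np.round(R.T@(b+18.7*Rn[:,2]-s["tcp_pos"])/400,4).tolist(),np.round(rt/2/np.pi,4).tolist())
E
```

```text
time: 24.37
tcp_pos: [521.2, 358.8, 130.7]
eef_rot: [[-0.405, 0.902, 0.15], [0.848, 0.432, -0.308], [-0.342, 0.003, -0.94]]
ft_force: [-0.7, -0.8, 0.9]
opening: 0.656
gripper_force: 0.0
time: 24.87
tcp_pos: [520.7, 359.3, 129.9]
eef_rot: [[-0.406, 0.901, 0.15], [0.847, 0.433, -0.307], [-0.342, 0.002, -0.94]]
ft_force: [0.7, 0.7, 0.3]
opening: 0.305
gripper_force: 24.5
grasp pt [517.84349864 365.0768407  147.44148114]
[561.30042748 372.24428866 186.29833448] [ 0.41649584 -0.88803988  0.19472128]
az el -1.1322500825269672 -1.638324597807753 0.19597328476388748 -0.23891456350773946 swivel final 0.07558872765067859
[-0.0031, 0.0131, -0.0117] [0.0034, -0.0, 0.0095]
[-0.0073, 0.0263, -0.0231] [0.0069, -0.0, 0.0189]
[-0.0128, 0.0395, -0.0341] [0.0103, -0.0001, 0.0284]
[-0.0198, 0.0524, -0.0445] [0.0138, -0.0001, 0.0378]
[-0.0281, 0.0649, -0.0545] [0.0172, -0.0001, 0.0473]
[-0.0377, 0.0768, -0.0639] [0.0207, -0.0001, 0.0568]
[-0.0485, 0.0879, -0.0728] [0.0241, -0.0002, 0.0662]
[-0.0604, 0.0981, -0.0812] [0.0276, -0.0002, 0.0757]
```

```bash
python3 -m jog '{"slide":[[-0.0015,0.0065,-0.006],[-0.0031,0.0131,-0.0117],[-0.005,0.0197,-0.0174],[-0.0073,0.0263,-0.0231],[-0.01,0.033,-0.0286],[-0.0128,0.0395,-0.0341],[-0.0163,0.046,-0.0393],[-0.0198,0.0524,-0.0445],[-0.024,0.0587,-0.0495],[-0.0281,0.0649,-0.0545],[-0.033,0.071,-0.0592],[-0.0377,0.0768,-0.0639],[-0.043,0.0824,-0.0684],[-0.0485,0.0879,-0.0728],[-0.0545,0.093,-0.077],[-0.0604,0.0981,-0.0812],[-0.0604,0.0981,-0.0812],[-0.0604,0.0981,-0.0812]],"turn":[[0.0017,0,0.0047],[0.0034,0,0.0095],[0.0051,0,0.0142],[0.0069,0,0.0189],[0.0086,0,0.0236],[0.0103,0,0.0284],[0.012,0,0.0331],[0.0138,0,0.0378],[0.0155,0,0.0425],[0.0172,0,0.0473],[0.019,0,0.052],[0.0207,0,0.0568],[0.0224,0,0.0615],[0.0241,0,0.0662],[0.0258,0,0.071],[0.0276,0,0.0757],[0.0276,0,0.0757],[0.0276,0,0.0757]]}'
cat > aim.py <<'E'
import sys
from m2 import *
from fan import ball
piv=np.array([555.4,285,165]);aim=np.array([518,-268,30.]);u=aim-piv;u/=np.linalg.norm(u);b1=piv-90*u
s,c,p,d,P=shot(sys.argv[1]);np.savez(sys.argv[1],P=P,p=p,d=d,R=c["R"],t=c["t"]);R=s["eef_rot"]
g=s["tcp_pos"]-18.7*R[:,2];print("grasp",g,"want",b1)
b=ball(P,p,d,g-[0,0,4]);print("ball",b,"dist",np.linalg.norm(b[0]-piv))
print("move e-3",R.T@(b1-b[0])/400*1000)
w=(piv-b[0]);w/=np.linalg.norm(w);print("beam at tray:",piv+w*((aim-piv)@u),"miss",np.linalg.norm((piv+w*((aim-piv)@u))-aim))
E
python3 aim.py w13
```

```text
time: 26.37
tcp_pos: [562.1, 364.6, 168.7]
eef_rot: [[0.057, 0.998, -0.017], [0.938, -0.059, -0.342], [-0.343, 0.003, -0.939]]
ft_force: [2.0, 2.8, -0.7]
opening: 0.305
gripper_force: 25.1
grasp [562.4 371.  186.2] want [561.3 372.2 186.3]
ball (array([562.7, 373.8, 182.6]), 4198, 2129, array([536.8, 341.7, 168.9]), array([589.3, 392.9, 213.5])) dist 90.82279530878893
move e-3 [-7.  -3.3 -7.2]
beam at tray: [ 509.3 -272.7   54.2] miss 26.108102621720647
```

View pics/w13.png

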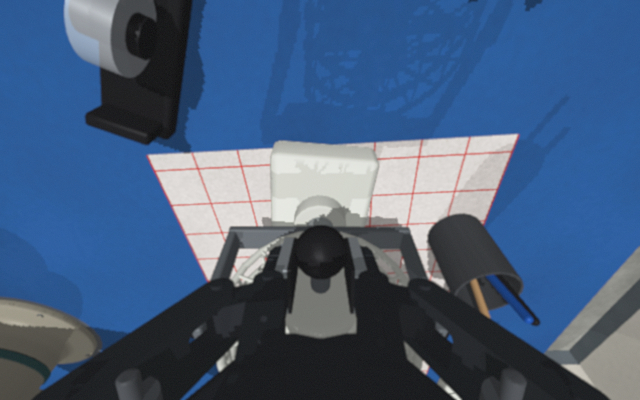

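The ball at (322,252) is held, and the fingers spoil the sphere fit. I'll make a small upward correction, release, back off and measure it clear.

```bash
python3 -m jog '{"slide":[[-0.003,-0.003,-0.0085],[-0.003,-0.003,-0.0085],[-0.003,-0.003,-0.0085],[-0.003,-0.003,-0.0085]],"turn":[[0,0,0],[0,0,0],[0,0,0],[0,0,0]]}'
python3 -m jog '{"slide":[[0,0,0],[0,0,0],[0,0,0],[0,0,0]],"turn":[[0,0,0],[0,0,0],[0,0,0],[0,0,0]]}' 0.75
python3 -m jog '{"slide":[[0,0,-0.08],[0,0,-0.18],[0,0,-0.27],[0,0,-0.27],[0,0,-0.27],[0,0,-0.27]],"turn":[[0,0,0],[0,0,0],[0,0,0],[0,0,0],[0,0,0],[0,0,0]]}'
sed -i 's/^b=ball.*/b=ball(P,p,d,np.array([561.5,372.5,185.]));print("ball",b,"dist",np.linalg.norm(b[0]-piv))/' aim.py
python3 aim.py w14
python3 - <<'E'
from fan import *
f=np.load("w14.npz");P=f["P"];p=f["p"];d=f["d"]
# console (z=40) rear end and yoke arms
m=(p.min(2)>130)&(abs(P[...,2]-40)<5)&(P[...,1]>290)&(abs(P[...,0]-560)<90)&(d>0)
q=P[m];ax=np.radians(-98.2);e=np.array([np.cos(ax),np.sin(ax)]);n=np.array([-e[1],e[0]])
r=q[:,:2]-[555.4,285];print("console rear",np.percentile(r@e,[.5,2]),"sides",np.percentile(r@n,[1,99]),len(q))
m=(p.max(2)<140)&(p.max(2)>60)&(d>0)&(P[...,2]>145)&(P[...,2]<185)&(np.hypot(P[...,0]-555,P[...,1]-285)<105)&(np.hypot(P[...,0]-555,P[...,1]-285)>70)
q=P[m];s=(q[:,0]-555.4)
for k in (s>0,s<0): print(k.sum(),np.percentile(q[k],[2,50,98],axis=0))
E
```

```text
time: 26.75
tcp_pos: [559.6, 364.1, 172.2]
eef_rot: [[0.056, 0.998, -0.019], [0.937, -0.059, -0.344], [-0.344, 0.001, -0.939]]
ft_force: [2.1, -2.7, -0.5]
opening: 0.304
gripper_force: 25.0
time: 27.08
tcp_pos: [558.7, 365.4, 171.5]
eef_rot: [[0.055, 0.998, -0.021], [0.938, -0.059, -0.342], [-0.343, -0.001, -0.94]]
ft_force: [0.2, 0.7, 0.2]
opening: 0.751
gripper_force: 0.0
time: 27.58
tcp_pos: [560.9, 402.3, 272.5]
eef_rot: [[0.055, 0.998, -0.021], [0.938, -0.058, -0.342], [-0.343, -0.001, -0.939]]
ft_force: [-0.1, -0.1, 0.1]
opening: 0.748
gripper_force: 0.0
grasp [561.3 408.7 290.1] want [561.3 372.2 186.3]
ball (array([560.4, 374.6, 180.6]), 684, 684, array([547.3, 357.6, 178.2]), array([573.3, 389.1, 195.5])) dist 91.03673688615518
move e-3 [-10.2   2.7 -11.5]
beam at tray: [ 524.3 -276.2   67.4] miss 38.84561644298413
console rear [-70.1 -69.4] sides [-50.7  53.4] 2775
232 [[556.2 267.  146.2]
 [623.6 307.8 166. ]
 [648.5 387.8 183.9]]
100 [[466.4 294.7 145.6]
 [474.  301.4 157.2]
 [555.1 386.3 184.7]]
```

View pics/w14.png

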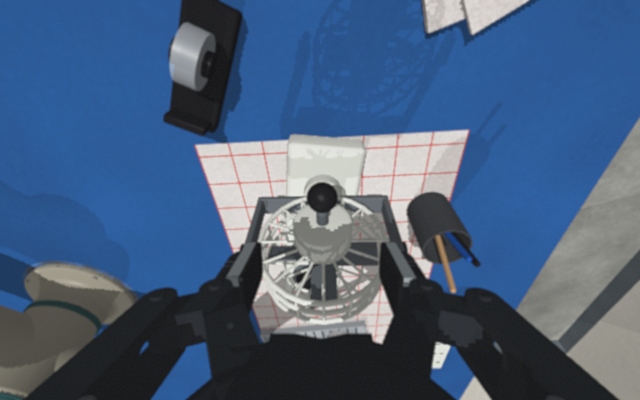

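The ball at (322,197) is now clear of the fingers and reads about 5 mm low. I'll cross-check it from the fixed cameras.

```bash
cat > ballfix.py <<'E'
from fan import *
def fixed(g):
    C={};o=[]
    for n in ("scene","side"):
        c=camera_params(n);p,d=read_camera(n);uv=proj(c,g).round().astype(int)
        u,v=uv;w=22;crop=p[v-w:v+w+1,u-w:u+w+1];cv2.imwrite(f"pics/b_{n}.png",cv2.resize(crop[:,:,::-1],(300,300),interpolation=0))
        m=(crop.max(2)<62).astype(np.uint8)
        m=cv2.morphologyEx(m,cv2.MORPH_OPEN,np.ones((3,3)))
        k,l,s,ce=cv2.connectedComponentsWithStats(m)
        i=min([i for i in range(1,k) if s[i,4]>15],key=lambda i:np.hypot(*(ce[i]-w)))
        (x,y),r=cv2.minEnclosingCircle(np.argwhere(l==i)[:,::-1].astype(np.float32))
        print(n,uv,"circle",u-w+x,v-w+y,r,s[i]);C[n]=c;o.append((u-w+x,v-w+y))
    return tri(C["scene"],o[0],C["side"],o[1])
if __name__=="__main__": print(fixed([560.4,374,181]))
E
python3 ballfix.py; python3 -c "
import cv2,numpy as np
cv2.imwrite('pics/bb.png',np.hstack([cv2.imread('pics/b_scene.png'),cv2.imread('pics/b_side.png')]))"
```

```text
scene [387 261] circle 385.6000003814697 261.8500003814697 5.411430358886719 [16 18 10 11 81]
side [313 264] circle 312.031644821167 264.3101272583008 6.973536968231201 [ 16  16  12  14 127]
(array([562.1, 371.8, 176.8]), np.float64(0.5911963946604726))
```

View pics/bb.png

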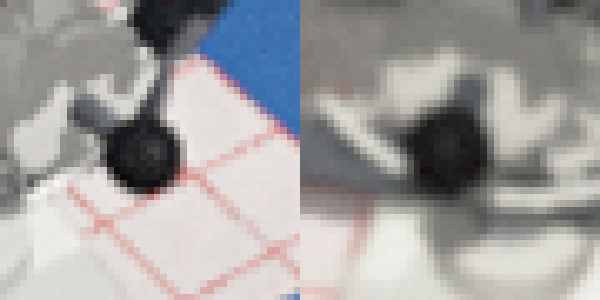

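```bash
python3 -m jog '{"slide":[[0.012,0.003,0.08],[0.012,0.003,0.17],[0.012,0.003,0.25],[0.012,0.003,0.28],[0.012,0.003,0.288],[0.012,0.003,0.288],[0.012,0.003,0.288]],"turn":[[0,0,0],[0,0,0],[0,0,0],[0,0,0],[0,0,0],[0,0,0],[0,0,0]]}' 0.65
python3 -m jog '{"slide":[[0,0,0],[0,0,0],[0,0,0],[0,0,0],[0,0,0],[0,0,0]],"turn":[[0,0,0],[0,0,0],[0,0,0],[0,0,0],[0,0,0],[0,0,0]]}' 0.1 25
python3 -m jog '{"slide":[[-0.004,0.001,-0.006],[-0.0095,0.0025,-0.013],[-0.0095,0.0025,-0.013],[-0.0095,0.0025,-0.013],[-0.0095,0.0025,-0.013]],"turn":[[0,0,0],[0,0,0],[0,0,0],[0,0,0],[0,0,0]]}'
python3 -m jog '{"slide":[[0,0,0],[0,0,0],[0,0,0],[0,0,0]],"turn":[[0,0,0],[0,0,0],[0,0,0],[0,0,0]]}' 0.75
python3 -m jog '{"slide":[[0,0,-0.08],[0,0,-0.18],[0,0,-0.27],[0,0,-0.27],[0,0,-0.27],[0,0,-0.27]],"turn":[[0,0,0],[0,0,0],[0,0,0],[0,0,0],[0,0,0],[0,0,0]]}'
python3 aim.py w15; python3 ballfix.py
```

```text
time: 28.32
tcp_pos: [561.0, 367.5, 163.6]
eef_rot: [[0.056, 0.998, -0.02], [0.938, -0.059, -0.341], [-0.342, 0.001, -0.94]]
ft_force: [-0.1, 0.2, 0.9]
opening: 0.652
gripper_force: 0.0
time: 28.82
tcp_pos: [560.9, 368.3, 163.7]
eef_rot: [[0.055, 0.998, -0.019], [0.939, -0.058, -0.34], [-0.34, 0.001, -0.94]]
ft_force: [0.2, 3.7, 2.0]
opening: 0.309
gripper_force: 24.5
time: 29.23
tcp_pos: [561.0, 367.1, 169.4]
eef_rot: [[0.055, 0.998, -0.02], [0.939, -0.058, -0.339], [-0.339, -0.001, -0.941]]
ft_force: [-1.6, 6.1, 1.4]
opening: 0.308
gripper_force: 24.7
time: 29.57
tcp_pos: [561.4, 364.7, 169.2]
eef_rot: [[0.055, 0.998, -0.021], [0.937, -0.059, -0.343], [-0.344, -0.001, -0.939]]
ft_force: [0.2, 0.7, -1.2]
opening: 0.75
gripper_force: 0.0
time: 30.07
tcp_pos: [563.4, 402.0, 270.2]
eef_rot: [[0.055, 0.998, -0.021], [0.938, -0.059, -0.343], [-0.343, -0.001, -0.939]]
ft_force: [0.2, -0.8, -0.4]
opening: 0.756
gripper_force: 0.0
grasp [563.8 408.4 287.8] want [561.3 372.2 186.3]
ball (array([561.5, 373.4, 185.4]), 731, 722, array([548.6, 340.8, 181.4]), array([575.4, 387.7, 200.6])) dist 90.91171917453848
move e-3 [-3.5 -0.4 -1.2]
beam at tray: [ 516.8 -269.6   37.1] miss 7.418015470247954
scene [387 261] circle 385.0 260.5 5.4084272384643555 [16 17  9 10 75]
side [313 264] circle 312.9166660308838 262.0 6.351500034332275 [ 16  14  11  13 116]
(array([561.2, 368.2, 178.6]), np.float64(1.079446670157164))
```

```bash
python3 - <<'E'
from fan import *
f=np.load("w15.npz");P=f["P"];p=f["p"];d=f["d"]
m=(p.min(2)>130)&(abs(P[...,2]-40)<6)&(P[...,1]>315)&(abs(P[...,0]-563)<45)&(d>0)
print("console z",np.median(P[m][:,2]),m.sum())
k=(abs(P[...,2])<8)&(d>0)&(p[...,2]>100)&(P[...,1]>380);print("desk z",np.median(P[k][:,2]))
b=np.array([561.5,373.4,185.4])
for n in ("scene","side"):
    c=camera_params(n);print(n,"ball px",proj(c,b))
    q,dd=read_camera(n);Q=cloud(c,dd)
    for nm,x0,x1,y0,y1,z in (("console",500,590,120,200,40),("desk",300,450,300,400,0)):
        s=(Q[...,0]>x0)&(Q[...,0]<x1)&(Q[...,1]>y0)&(Q[...,1]<y1)&(abs(Q[...,2]-z)<10)&(dd>0)
        print(nm,np.median(Q[s][:,2]),s.sum())
    m=(np.linalg.norm(Q-b,axis=-1)<30)&(dd>0)&(q.max(2)<60)
    print("depth ball",ball(Q,q,dd,b)[:3])
    # tray rim for xy bias
    r=(Q[...,2]>9)&(Q[...,2]<22)&(Q[...,0]>360)&(Q[...,0]<675)&(Q[...,1]>-405)&(Q[...,1]<-130)&(dd>0)
    print(cv2.minAreaRect(Q[r][:,:2].astype(np.float32)))
E
```

```text
console z 39.61593226470877 1808
desk z -0.24167319612498017
scene ball px [386.8 259.7]
console 39.64421440561302 297
desk -0.7760546724451461 1168
depth ball (array([563.6, 371.8, 184.8]), 98, 97)
((521.0508422851562, -266.31903076171875), (274.3423767089844, 224.96206665039062), 7.219405651092529)
side ball px [312.1 261.7]
console 40.36241085623076 95
desk -0.48141256195551474 2015
depth ball (array([561.7, 372.3, 186.1]), 125, 124)
((516.3170776367188, -265.36865234375), (272.4699401855469, 228.65272521972656), 7.093892574310303)
```

Three independent depth readings of the ball average (562.3, 372.5, 185.6) against the wanted (561.8, 372.2, 186.3). That is within about 5 mm at the tray, so the aim is good. Now back over the fan to the dial.

```bash
python3 -m jog '{"slide":[[0,0,-0.1],[-0.03,0,-0.2],[-0.094,0,-0.258],[-0.094,0,-0.258],[-0.094,0,-0.258],[-0.094,0,-0.258]],"turn":[[0,0,0],[0,0.01,0],[0,0.0556,0],[0,0.0556,0],[0,0.0556,0],[0,0.0556,0]]}' 0.5
python3 -m jog '{"slide":[[-0.788,-0.044,0],[-0.788,-0.044,0],[-0.788,-0.044,0],[-0.788,-0.044,0],[-0.788,-0.044,0],[-0.788,-0.044,0],[-0.788,-0.044,0],[-0.788,-0.044,0],[-0.788,-0.044,0],[-0.788,-0.044,0],[-0.788,-0.044,0]],"turn":[[0,0,0.0136],[0,0,0.0136],[0,0,0.0136],[0,0,0.0136],[0,0,0.0136],[0,0,0.0136],[0,0,0.0136],[0,0,0.0136],[0,0,0.0136],[0,0,0.0136],[0,0,0.0136]]}'
python3 - <<'E'
from m2 import *
s,c,p,d,P=shot("w16");R=s["eef_rot"];print(s["tcp_pos"],np.round(R,3));bar(P,d,p);cups(P,d)
print("e-3",R.T@(np.array([527.4,88,58.5])-s["tcp_pos"])/.4)
E
```

```text
time: 30.82
tcp_pos: [563.7, 399.3, 383.1]
eef_rot: [[0.063, 0.998, 0.003], [0.998, -0.063, 0.001], [0.002, 0.003, -1.0]]
ft_force: [-0.8, 0.1, -0.0]
opening: 0.5
gripper_force: 0.0
time: 31.73
tcp_pos: [527.7, 89.6, 379.7]
eef_rot: [[0.143, 0.99, -0.002], [0.99, -0.143, 0.0], [-0.0, -0.002, -1.0]]
ft_force: [0.1, -0.2, 0.3]
opening: 0.499
gripper_force: 0.0
[527.7  89.6 379.7] [[ 0.1  1.  -0. ]
 [ 1.  -0.1  0. ]
 [-0.  -0.  -1. ]]
bar ((528.0172119140625, 88.4698257446289), (54.175987243652344, 12.94318675994873), 81.9227066040039)
white at [ 2.2 16.9]
cup [40.  12.6 50.8] z 46.00822456684972 handle [14.3  8.3] 573
cup [ 566.2 -210.3   30.9] z 48.77953541976035 handle [-24.4  27.6] 42
e-3 [ -4.    1.5 803. ]
```

```bash
cat > chk.py <<'E'
from m2 import *
def run():
    for n in ("side","scene"):
        c=camera_params(n);p,d=read_camera(n);Q=cloud(c,d);cv2.imwrite(f"pics/chk_{n}.png",p[:,:,::-1])
        m=(Q[...,2]>39)&(Q[...,2]<56)&(d>0)&(Q[...,1]>-420)&(Q[...,1]<420)&(Q[...,0]>280)&(Q[...,0]<760)&~((abs(Q[...,0]-541)<95)&(Q[...,1]>0))
        m=cv2.morphologyEx(m.astype(np.uint8),cv2.MORPH_OPEN,np.ones((3,3)))
        k,l,s,_=cv2.connectedComponentsWithStats(m)
        for i in range(1,k):
            if s[i,4]>80: print(n,s[i,4],np.median(Q[l==i],0),cv2.minEnclosingCircle(Q[l==i][:,:2].astype(np.float32)))
run()
E
python3 chk.py
```

```text
side 194 [ 561.2 -323.2   48. ] ((562.1708984375, -328.7637634277344), 33.90458297729492)
side 200 [ 456.2 -311.6   48.2] ((457.578125, -319.65484619140625), 34.295284271240234)
side 223 [ 573.1 -201.2   48. ] ((572.6362915039062, -208.67727661132812), 34.715484619140625)
side 116 [719.  239.5  47.2] ((726.129638671875, 223.50157165527344), 31.053800582885742)
side 171 [391.7 401.6  49. ] ((391.27728271484375, 400.0043029785156), 24.68765640258789)
scene 146 [ 463.9 -314.7   46.7] ((459.52740478515625, -317.3411865234375), 35.18707275390625)
scene 160 [ 570.1 -326.4   46.4] ((569.2638549804688, -330.6318359375), 33.305362701416016)
scene 190 [ 580.5 -206.7   46.7] ((579.6072998046875, -210.11427307128906), 33.720497131347656)
scene 107 [397.5 397.9  48.2] ((396.3423767089844, 396.554931640625), 25.436445236206055)
```

```bash
python3 -m jog '{"slide":[[-0.003,0.001,0.1],[-0.003,0.001,0.2],[-0.003,0.001,0.3],[-0.003,0.001,0.4],[-0.003,0.001,0.5],[-0.003,0.001,0.6],[-0.003,0.001,0.6],[-0.003,0.001,0.6],[-0.003,0.001,0.6]],"turn":[[0,0,0],[0,0,0],[0,0,0],[0,0,0],[0,0,0],[0,0,0],[0,0,0],[0,0,0],[0,0,0]]}' 0.5
python3 -m jog '{"slide":[[0,0,0],[0,0,0]],"turn":[[0,0,0],[0,0,0]]}'
```

```text
time: 32.63
tcp_pos: [529.6, 88.2, 142.5]
eef_rot: [[0.143, 0.99, 0.003], [0.99, -0.143, 0.0], [0.0, 0.003, -1.0]]
ft_force: [0.3, -0.2, 0.6]
opening: 0.498
gripper_force: 0.0
time: 32.8
tcp_pos: [529.8, 87.7, 143.4]
eef_rot: [[0.143, 0.99, 0.005], [0.99, -0.143, 0.0], [0.001, 0.005, -1.0]]
ft_force: [0.2, 0.1, 0.3]
opening: 0.497
gripper_force: 0.0
```

Cup 1 has been knocked on the tray, from about (585,-310) to about (566,-330). Before turning the dial I'll check that it stands flat and clear of the rim.

```bash
python3 - <<'E'
from m2 import *
big=[]
for n in ("side","scene"):
    c=camera_params(n);p,d=read_camera(n);Q=cloud(c,d)
    for x,y in ((566,-329),(458,-319),(575,-210)):
        m=(np.hypot(Q[...,0]-x,Q[...,1]-y)<27)&(Q[...,2]>40)&(Q[...,2]<58)&(d>0);q=Q[m]
        a=np.linalg.lstsq(np.c_[q[:,:2]-[x,y],np.ones(len(q))],q[:,2],rcond=None)[0]
        print(n,(x,y),"tilt deg",np.degrees(np.arctan(a[:2])),"z",a[2])
    u,v=proj(c,[518,-268,20]).astype(int);k=p[v-40:v+40,u-55:u+55,::-1];big.append(cv2.resize(k,(396,288),interpolation=2))
cv2.imwrite("pics/tray.png",np.hstack(big))
E
```

```text
side (566, -329) tilt deg [0. 0.] z 0.0
side (458, -319) tilt deg [-0.6 -0.2] z 48.620493199059396
side (575, -210) tilt deg [0. 0.] z 0.0
scene (566, -329) tilt deg [-0.4 -0.1] z 47.18487461914799
scene (458, -319) tilt deg [ 0.2 -1. ] z 47.023964091820226
scene (575, -210) tilt deg [ 0.  -0.3] z 47.346915033053314
```

View pics/tray.png

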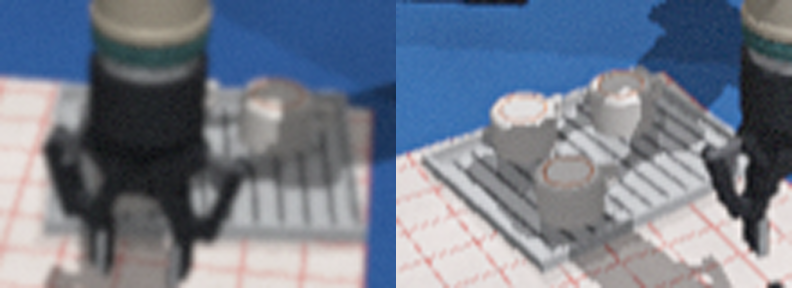

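All three cups stand flat inside the walls: (520,115), (620,95) and (570,190) in the right-hand crop. Now the dial: descend, grip, and turn 120° clockwise to speed 4.

```bash
python3 -m jog '{"slide":[[0.001,-0.005,0.1],[0.001,-0.005,0.2],[0.001,-0.005,0.21],[0.001,-0.005,0.21],[0.001,-0.005,0.21]],"turn":[[0,0,0],[0,0,0],[0,0,0],[0,0,0],[0,0,0]]}' 0.5
python3 -m jog '{"slide":[[0,0,0],[0,0,0],[0,0,0],[0,0,0],[0,0,0],[0,0,0]],"turn":[[0,0,0],[0,0,0],[0,0,0],[0,0,0],[0,0,0],[0,0,0]]}' 0 40
python3 -m jog '{"slide":[[0,0,0],[0,0,0],[0,0,0],[0,0,0],[0,0,0],[0,0,0],[0,0,0],[0,0,0],[0,0,0],[0,0,0],[0,0,0],[0,0,0],[0,0,0],[0,0,0],[0,0,0],[0,0,0],[0,0,0],[0,0,0],[0,0,0],[0,0,0]],"turn":[[0,0,0.018],[0,0,0.036],[0,0,0.054],[0,0,0.072],[0,0,0.09],[0,0,0.108],[0,0,0.126],[0,0,0.144],[0,0,0.162],[0,0,0.18],[0,0,0.198],[0,0,0.216],[0,0,0.234],[0,0,0.252],[0,0,0.27],[0,0,0.288],[0,0,0.306],[0,0,0.324],[0,0,0.333],[0,0,0.333]]}'
python3 -m jog '{"slide":[[0,0,0],[0,0,0],[0,0,0]],"turn":[[0,0,0],[0,0,0],[0,0,0]]}' 0.5
python3 -m jog '{"slide":[[0,0,-0.1],[0,0,-0.2],[0,0,-0.3],[0,0,-0.4],[0,0,-0.6],[0,0,-0.6],[0,0,-0.6],[0,0,-0.6]],"turn":[[0,0,0],[0,0,0],[0,0,0],[0,0,0],[0,0,0],[0,0,0],[0,0,0],[0,0,0]]}' 0.5
python3 - <<'E'
from m2 import *
s,c,p,d,P=shot("w17");bar(P,d,p)
E
```

```text
time: 33.32
tcp_pos: [527.0, 88.1, 58.0]
eef_rot: [[0.144, 0.99, 0.002], [0.99, -0.144, -0.0], [0.0, 0.002, -1.0]]
ft_force: [0.7, 0.7, 0.2]
opening: 0.501
gripper_force: 0.0
time: 33.82
tcp_pos: [527.3, 88.2, 58.8]
eef_rot: [[0.144, 0.99, 0.004], [0.99, -0.144, 0.0], [0.001, 0.004, -1.0]]
ft_force: [-0.5, 0.2, 5.9]
opening: 0.156
gripper_force: 40.4
time: 35.48
tcp_pos: [527.6, 87.4, 58.8]
eef_rot: [[0.786, -0.619, 0.004], [-0.619, -0.786, -0.002], [0.004, -0.002, -1.0]]
ft_force: [0.0, -2.3, 6.5]
opening: 0.154
gripper_force: 40.5
time: 35.73
tcp_pos: [525.8, 88.2, 56.9]
eef_rot: [[0.786, -0.618, 0.0], [-0.618, -0.786, 0.0], [0.0, -0.0, -1.0]]
ft_force: [-0.6, 0.4, -0.3]
opening: 0.497
gripper_force: 0.0
time: 36.4
tcp_pos: [527.0, 88.4, 299.2]
eef_rot: [[0.787, -0.617, 0.006], [-0.617, -0.787, 0.0], [0.004, -0.004, -1.0]]
ft_force: [0.0, 0.3, -0.9]
opening: 0.501
gripper_force: 0.0
bar ((527.4579467773438, 88.00285339355469), (12.035272598266602, 56.4205436706543), 52.23619079589844)
white at [ 13.4 -10.6]
```

```bash
python3 chk.py; python3 - <<'E'
from fan import *
for n in ("scene","side"):
    c=camera_params(n);q,dd=read_camera(n);Q=cloud(c,dd);print(n,ball(Q,q,dd,np.array([562,372.5,185.5]))[:3])
E
```

```text
side 158 [ 558.  -322.2   47.9] ((561.0316772460938, -328.87603759765625), 32.673641204833984)
side 200 [ 456.4 -312.4   47.7] ((454.78436279296875, -319.5403747558594), 35.27330780029297)
side 226 [ 572.8 -202.3   47.8] ((571.3866577148438, -209.03701782226562), 34.54454803466797)
side 132 [721.6 238.8  46.8] ((729.2772216796875, 225.78231811523438), 30.819011688232422)
side 176 [391.2 401.8  49. ] ((391.85955810546875, 400.9027099609375), 24.811546325683594)
scene 142 [ 464.7 -315.5   46.6] ((463.8200378417969, -317.3722229003906), 31.974946975708008)
scene 154 [ 569.7 -326.    47. ] ((568.1123046875, -328.8777160644531), 33.834144592285156)
scene 189 [ 580.5 -205.6   46.7] ((577.7011108398438, -210.08042907714844), 34.13334274291992)
scene 104 [397.8 398.3  47.7] ((395.2528381347656, 396.6537170410156), 25.51085662841797)
scene (array([563.4, 372. , 185.2]), 96, 95)
side (array([561.8, 372.6, 186. ]), 126, 126)
```

```bash
python3 -c "
from station import workorder; print(workorder.job_done())"
```

```text
the job is handed in; nothing more can be done
None
```

The job is handed in: fan switched off first, all three cups present stood mouth down on the tray, head aimed at the tray middle (about 5 mm off by the camera readings), then the dial set to its speed 4 click at about 36 s; one cup was knocked a few centimetres along the tray but still stands flat inside the rim, and the gripper never touched the pen pot or tape dispenser.

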